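Load the card reader, stack its frame and jog the run lever

ROBOT

A 6-joint arm with a two-finger parallel gripper is mounted at the origin on the work surface. World frame = base frame: x ahead of the robot, y to its left, z up, the work surface at z = 0. Lengths are in m, angles in rad, forces in N, time in s.
With the tool pointing down it reaches from about 0.375 to 0.925 m from the base axis. Payload 5.7 kg.
Tool frame: the origin (TCP) lies midway between the tips of the shut fingers; the grasp point (between the pads) lies 19 mm behind it; y points along the fingers, x is the direction in which the jaws open and shut, and the axes are right-handed (so a half turn about y gives the same grasp; the last joint's range is limited). The gripper opens to 85 mm and grips with 20 to 120 N. Pads are 22 mm wide; open, the fingers measure 114 mm over their backs; the gripper's body (76 mm by 85 mm) begins 54 mm behind the grasp point. The pads swing forward as they close: fully open they stand 13 mm farther back than shut.
Start: joints at [1.151, 0.359, 1.51, -0, 1.272, -0.115], TCP at [0.18, 0.572, 0.231] pointing down, gripper open.
Joint ranges: [-2.97, 2.97], [-1.01, 2.36], [0.21, 2.38], [-0.96, 4.11], [0.2, 2.71], [-2.98, 2.98]. Speed limits (rad/s): [2.39, 2.39, 3.14, 3.14, 3.14, 3.14].

INTERFACE

Orientations are given as a unit quaternion [x, y, z, w].
In Python, from station import sense, get_image, camera_params, hand_in, spot_in gives the robot as it stands.
- The arm moves only by the tool jog_arm, never from a script. Its arguments are lists of equal length, an entry for each row: "slide": the shift along the tool's x, y, z in cm, a list of three; "dr": the turn, a rotation vector about the tool's x, y, z in degrees, a list of three; "grip": the finger opening in cm, from 0 to 8.54. A call has 1 to 20 rows; each row shifts and turns the commanded pose from where the row before left it, along the tool's axes as they then stand; what a row does not reach is not made up. A row lasts 1/10 s, in which the tool goes at most 50 mm and 8.59 degrees, less where a joint would pass 70% of its speed; a pose out of reach is approached as far as the arm can. A call is refused whole if a number of a shift passes 5 or a number of a turn 8.59, either way. A call with a gripper value outside its range is refused whole. The fingers move at their own pace and stop on an object; "force" is the grip in N (left out, the last holds). Time passes only in rows, so rows that do not move let the fingers close. It gives the time, the measured TCP pose, the force and the opening at its end, in the units of the state.
- sense(): the state, without advancing time (a new reading comes with each control period).
- get_image(name): name is "side" or "top"; returns the picture (400x640x3 uint8, red, green, blue); there is no depth.
- camera_params(name): a dict with "vfov" (degrees; the focal length in pixels is half the picture's height over the tangent of half this angle, whatever the lens; pixels are square), "cx", "cy" (the principal point, pixels), "view" (4x4, takes a point from world to camera coordinates). Camera axes: x right, y up, looking along -z (the intrinsics and any distortion apply to the point x, -y, -z); pixel columns grow to the right and rows downward; lengths in m; the calibration is good to about 2 mm. A picture is of the moment at which its call begins. camera_params takes no time and is no camera call.
- hand_in(): hands the job in, once; it reports no verdict.
Trained networks look in the newest picture that a camera, given by its name, has taken for a name from the list of things; names that differ only in an ending like _2 or _b are one class to them, and where a whole thing is asked for, a point or a joint stands for the part that bears it (a point fixed in the world has none). Each returns a list of dicts, best first, with "p" (0 to 1); they miss things now and then, are a little off and sometimes report something else, mostly with a low value. They report only what shows in the picture. A call takes as long as a camera call. They do not tell look-alikes from the thing itself.
- spot_in(label, camera): "xy" ([column, row] in pixels, amid what is visible of it).
The state is a dict: "t": time; "joint_pos": joint angles; "qd": joint speeds; "joint_torque": joint torques, N m; "eef_pos": TCP position; "tcp_rot": TCP orientation; "contact_force": force on the tool from outside, world axes, zero at the start; "moment": the same for the moment, N m; "gripper_width": finger opening in m.
Only numpy, scipy, OpenCV 4.12 (cv2) and the standard library are available. Lean on these libraries where they do the work, as an engineer would, in place of code of your own. Each camera call takes 0.05 s, during which the arm holds its last target.

TASK

Release the card reader by tilting the spring lever right over to its white side, holding it there for a good second and letting it spring back upright. Then slide every test card on the bench fully home into the slot of its own colour, and set the stacking frame on top of the reader with its four corner posts fully down in the sockets. Only then start the run: tilt the lever right over to its orange side, hold for a good second, and let it spring back; leave the other lab ware where it stands.

Things in the scene. Friction and masses are not known exactly. Their poses are not given: they have to be found in the camera images.
- deck: Fixed orange-white card reader, 95 (x) by 270 (y) by 45 mm high. Origin: centre of its underside, on the bench. Its front (-x) face has four slots 54 mm apart at bench level, each 36.5 mm wide, 13 mm high, 60 mm deep to a solid stop: cards slide in along the bench in +x. Guide noses between the mouths, 10 mm high, stand 8.5 mm out. Colour tiles on top and front: from +y red, green, blue, yellow.
- deck_seat (a point): Centre of the deck's top face, 45 mm above the bench; axes as the deck's. The stacking frame's origin lies here when seated. At the deck's top corners, centred at x = +-32 mm, y = +-117.1 mm from here, are four square sockets 15 mm wide and 30 mm deep.
- bay_red (a point): Where the origin of the red card lies, at bench level, when the card is home against the stop of the red slot. Axes as the deck's; the card's x axis then points along +x here. The deck's front face then lies at x = -10 mm from here; the stop at +50 mm.
- card_red: Red test card, 60 g (may be absent): white slab 100 (x) by 34 (y) by 10 mm lying flat. Origin: centre of the slab's underside; x points to the leading end, which goes into the slot. Upright red grip fin near the rear: 24 mm long (x), 10 mm thick (y), centred at x = -34 mm, from 10 to 45 mm above the underside; 12 mm clear of the deck's face when the card is home.
- bay_green (a point): Where the origin of the green card lies, at bench level, when the card is home against the stop of the green slot. Axes as the deck's; the card's x axis then points along +x here. The deck's front face then lies at x = -10 mm from here; the stop at +50 mm.
- card_green: Green test card, 60 g (may be absent): white slab 100 (x) by 34 (y) by 10 mm lying flat. Origin: centre of the slab's underside; x points to the leading end, which goes into the slot. Upright green grip fin near the rear: 24 mm long (x), 10 mm thick (y), centred at x = -34 mm, from 10 to 45 mm above the underside; 12 mm clear of the deck's face when the card is home.
- bay_blue (a point): Where the origin of the blue card lies, at bench level, when the card is home against the stop of the blue slot. Axes as the deck's; the card's x axis then points along +x here. The deck's front face then lies at x = -10 mm from here; the stop at +50 mm.
- card_blue: Blue test card, 60 g (may be absent): white slab 100 (x) by 34 (y) by 10 mm lying flat. Origin: centre of the slab's underside; x points to the leading end, which goes into the slot. Upright blue grip fin near the rear: 24 mm long (x), 10 mm thick (y), centred at x = -34 mm, from 10 to 45 mm above the underside; 12 mm clear of the deck's face when the card is home.
- bay_yellow (a point): Where the origin of the yellow card lies, at bench level, when the card is home against the stop of the yellow slot. Axes as the deck's; the card's x axis then points along +x here. The deck's front face then lies at x = -10 mm from here; the stop at +50 mm.
- card_yellow: Yellow test card, 60 g (may be absent): white slab 100 (x) by 34 (y) by 10 mm lying flat. Origin: centre of the slab's underside; x points to the leading end, which goes into the slot. Upright yellow grip fin near the rear: 24 mm long (x), 10 mm thick (y), centred at x = -34 mm, from 10 to 45 mm above the underside; 12 mm clear of the deck's face when the card is home.
- frame: Loose blue stacking frame, 0.35 kg, 78 (x) by 270 (y) by 10 mm, open between its bars; four round steel corner posts, 12 mm, point 22 mm down at x = +-32, y = +-117.1 mm, feet tapered. Origin: centre of the bars' underside (22 mm above the bench when it stands there). Orange grip in the middle, 10 to 50 mm above the origin, 16 mm thick (x), 50 mm long (y). Alike after half a turn.
- console: Fixed black control block, 90 by 90 by 40 mm high, with a short spring-centred lever on top. Origin: centre of its underside. On its top a white strip marks the +y side (release) and an orange strip the -y side (run).
- lever (a joint): Lever angle in rad: 0 upright at rest, positive when tilted to the white strip (console +y), negative to the orange strip (console -y); stops at +-0.55. A spring of 0.35 N m per rad (about 2.5 N sideways at the knob when right over) recentres it as soon as it is let go. It pivots about the console's x axis, 40 mm above the bench.
- lever_knob (a point): Centre of the lever's red knob, an upright cylinder 22 mm across and 28 mm long, 70 mm from the pivot (110 mm above the bench when upright).
- reagent: Bystander: amber bottle, 56 mm across, 120 mm high. Origin: centre of underside.
- jar: Bystander: clear jar with a red cap, 60 mm across, 75 mm high. Origin: centre of underside.
There are look-alikes about, which are no part of the job. Leave any pink look-alike of the card_yellow alone. Leave any brown look-alike of the card_blue alone.

How it is judged:
By the outcome, as a careful person would: the job done as asked, in the order asked, and still so for the second after the job is handed in, with the robot touching nothing.
Of card_red, card_green, card_blue, card_yellow only 3 to 4 are there at a start; the rules pass over those that are not, and their reading is None.
At some moment in a run one of card_red, card_green, card_blue, card_yellow, frame may be knocked a few centimetres aside while the robot is not near it.
Once in a run the grip may slacken for a moment while it holds something.
It also fails if it takes over 210 s, if anything falls off the work surface, if the arm or the gripper's body presses on something with over 40 N, if the wrist force passes 120 N, or if a joint passes its speed limit or range.

## Working session

There is one attempt and no reset: what is moved stays moved. The work goes in short steps, Python scripts to look and compute and a tool call to move; the robot and the scene stay as the last step left them, time stands still between calls to the robot, and variables do not carry over. Pictures are saved under pics/ and viewed, and the job is handed in when it is done.

Besides the shell and the picture viewer there is one more tool, called after "Request:" as name(argument=value, ...), one argument or row to a line, values as JSON. jog_arm: Moves the arm, as the interface text tells. Its arguments: {"type":"object","properties":{"slide":{"type":"array","items":{"type":"array","items":{"type":"number"}}},"dr":{"type":"array","items":{"type":"array","items":{"type":"number"}}},"grip":{"type":"array","items":{"type":"number"}},"force":{"type":"number"}},"required":["slide","dr","grip"]}

```bash
ls; mkdir -p pics; python3 - <<'E'
from station import *
import cv2
s=sense(); print(s)
for n in("side","top"):
    im=get_image(n); cv2.imwrite(f"pics/{n}0.png",im[:,:,::-1]); print(n,camera_params(n))
E
```

```text
pics
{'t': 0.0, 'joint_pos': array([ 1.15088521e+00,  3.59477647e-01,  1.51144554e+00, -9.40050149e-06,
        1.27250984e+00, -1.15111072e-01]), 'qd': array([-0.00159059,  0.0019623 , -0.00017359,  0.00144505, -0.00294604,
        0.00097023]), 'joint_torque': array([ 6.33169075e-04, -5.27618551e+01, -2.78618449e+01, -4.25891301e-05,
        1.31288316e-02, -5.85154589e-05]), 'eef_pos': array([0.17979521, 0.57170474, 0.23046489]), 'tcp_rot': array([ 0.57043422,  0.41773624, -0.41886379, -0.56978448]), 'contact_force': array([ 0.41169056, -0.19555656,  0.09936402]), 'moment': array([ 0.02118457,  0.01395148, -0.03371603]), 'gripper_width': 0.08532569449992225}
side {'vfov': 48.759686023167006, 'cx': 317.03351121208243, 'cy': 196.98695393902852, 'view': array([[ 0.81025469, -0.58605987, -0.00460055, -0.49856664],
       [ 0.43256042,  0.59270131,  0.67940904, -0.29724366],
       [-0.39544762, -0.55248438,  0.73374532, -0.97882786],
       [ 0.        ,  0.        ,  0.        ,  1.        ]])}
top {'vfov': 50.55500432513771, 'cx': 317.48772605984016, 'cy': 201.54619232648236, 'view': array([[ 0.00600864, -0.99997717, -0.00308998, -0.04104498],
       [ 0.97439238,  0.00516028,  0.22479513, -0.57649975],
       [-0.22477406, -0.00436157,  0.97440115, -1.25397651],
       [ 0.        ,  0.        ,  0.        ,  1.        ]])}
```

View pics/side0.png

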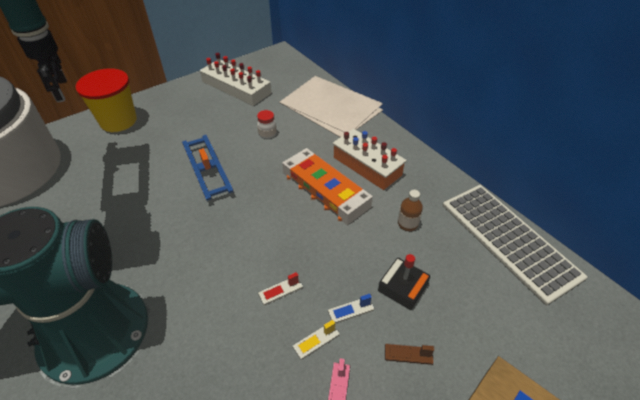

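View pics/top0.png

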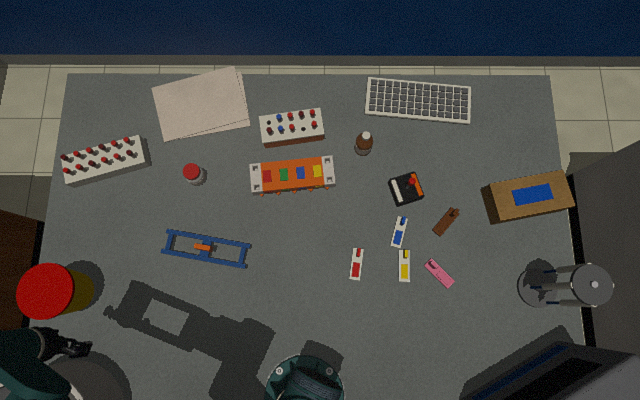

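```bash
cat > h.py <<'E'
from station import *
import numpy as np, cv2
from scipy.optimize import least_squares
C={n:camera_params(n) for n in("side","top")}
def proj(n,P):
    P=np.atleast_2d(P); c=C[n]; q=P@c["view"][:3,:3].T+c["view"][:3,3]
    f=200/np.tan(np.radians(c["vfov"]/2))
    return np.c_[c["cx"]+f*q[:,0]/-q[:,2], c["cy"]-f*q[:,1]/-q[:,2]]
def ray(n,uv):
    c=C[n]; f=200/np.tan(np.radians(c["vfov"]/2)); R=c["view"][:3,:3]; t=c["view"][:3,3]
    d=np.array([(uv[0]-c["cx"])/f,-(uv[1]-c["cy"])/f,-1]); return -R.T@t, R.T@d
def onz(n,uv,z):
    o,d=ray(n,uv); return o+d*(z-o[2])/d[2]
def tri(us,ut):
    A=[];b=[]
    for n,u in(("side",us),("top",ut)):
        o,d=ray(n,u); d=d/np.linalg.norm(d); M=np.eye(3)-np.outer(d,d); A.append(M); b.append(M@o)
    return np.linalg.lstsq(np.vstack(A),np.hstack(b),rcond=None)[0]
def snap(tag,crops={}):
    out={}
    for n in("side","top"):
        im=get_image(n); out[n]=im; np.save(f"pics/{n}_{tag}.npy",im)
    return out
def crop(im,name,x0,y0,x1,y1,k):
    c=cv2.resize(im[y0:y1,x0:x1,::-1],None,fx=k,fy=k,interpolation=cv2.INTER_CUBIC); cv2.imwrite(f"pics/{name}.png",c)
E
python3 - <<'E'
from h import *
np.set_printoptions(precision=4,suppress=True)
I=snap("a")
hs={"deck":.03,"card_red":.02,"card_green":.02,"card_blue":.02,"card_yellow":.02,"frame":.03,"console":.03,"lever_knob":.11,"reagent":.06,"jar":.04}
for l,z in hs.items():
    for n in("side","top"):
        r=spot_in(l,n); print(l,n,[(round(d["p"],2),np.round(d["xy"],1).tolist(),onz(n,d["xy"],z)[:2].round(3).tolist()) for d in r[:4]])
crop(I["top"],"t_cards",330,160,470,300,5)
crop(I["top"],"t_deck",240,140,400,210,5)
crop(I["side"],"s_cards",240,240,450,400,3)
crop(I["side"],"s_deck",270,130,380,230,6)
print(sense()["t"])
E
```

```text
deck side [(0.41, [408.0, 262.8], [0.674, -0.292])]
deck top [(0.89, [296.3, 176.2], [0.669, 0.032])]
card_red side [(0.67, [208.3, 164.2], [0.446, 0.318])]
card_red top [(0.53, [358.7, 259.8], [0.401, -0.168])]
card_green side []
card_green top []
card_blue side [(0.95, [351.0, 309.8], [0.489, -0.305]), (0.78, [409.9, 351.7], [0.528, -0.453])]
card_blue top [(0.88, [397.9, 234.9], [0.48, -0.293]), (0.55, [444.2, 223.9], [0.516, -0.441])]
card_yellow side [(0.62, [315.8, 337.0], [0.388, -0.311]), (0.61, [341.3, 378.3], [0.378, -0.412])]
card_yellow top [(0.78, [441.7, 274.5], [0.357, -0.424]), (0.56, [402.9, 264.2], [0.388, -0.305])]
frame side [(0.62, [205.8, 164.0], [0.437, 0.313]), (0.3, [328.4, 185.8], [0.675, 0.028])]
frame top [(0.96, [204.2, 246.0], [0.44, 0.316])]
console side [(0.63, [406.8, 281.8], [0.635, -0.329])]
console top [(0.84, [406.2, 188.4], [0.63, -0.323]), (0.55, [410.5, 186.9], [0.635, -0.337])]
lever_knob side [(0.67, [328.0, 185.9], [0.626, -0.034]), (0.6, [410.5, 267.8], [0.622, -0.338]), (0.46, [205.3, 162.3], [0.412, 0.232])]
lever_knob top [(0.56, [412.2, 184.1], [0.622, -0.325])]
reagent side [(0.64, [413.1, 212.7], [0.774, -0.2])]
reagent top [(0.62, [363.8, 141.6], [0.778, -0.186])]
jar side []
jar top [(0.86, [195.3, 175.8], [0.666, 0.357])]
1.2
```

View pics/t_cards.png

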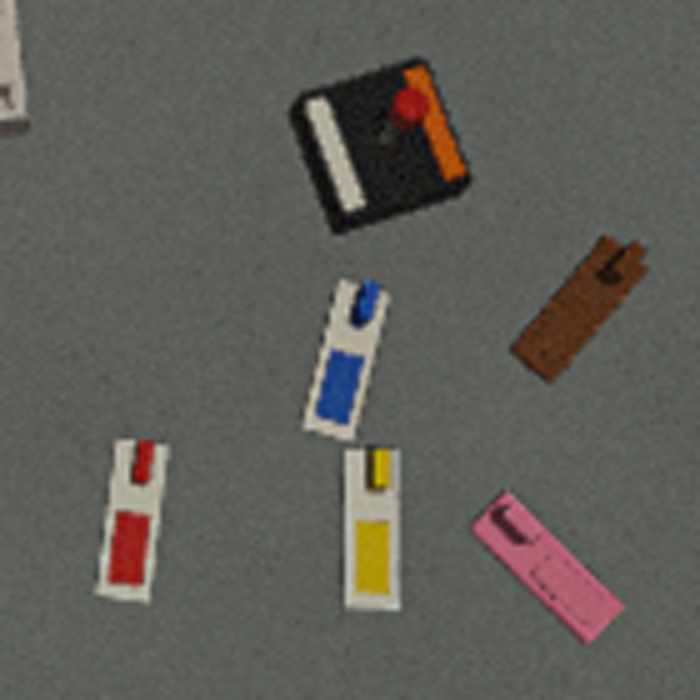

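View pics/t_deck.png

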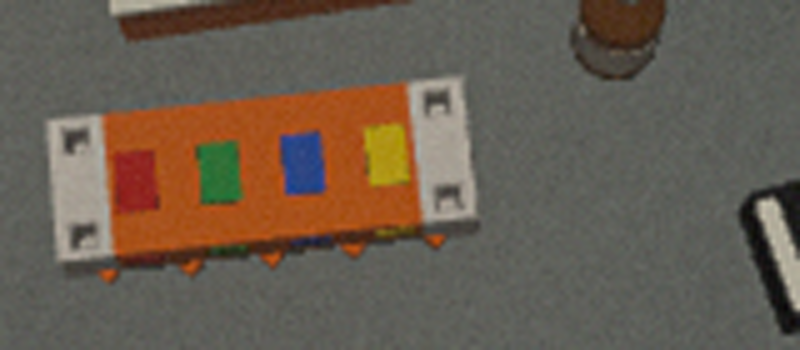

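View pics/s_cards.png

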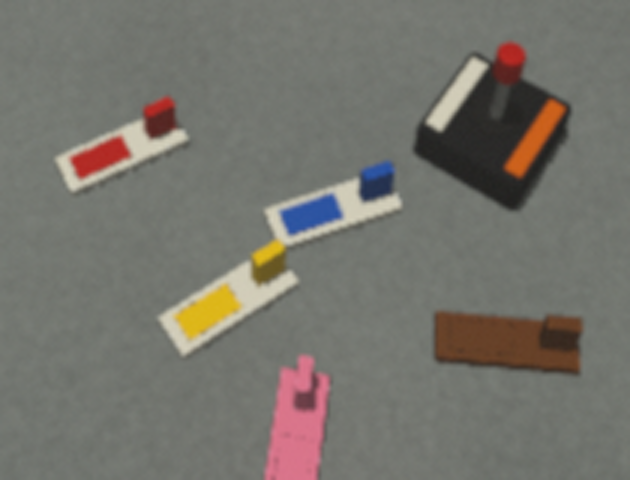

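View pics/s_deck.png

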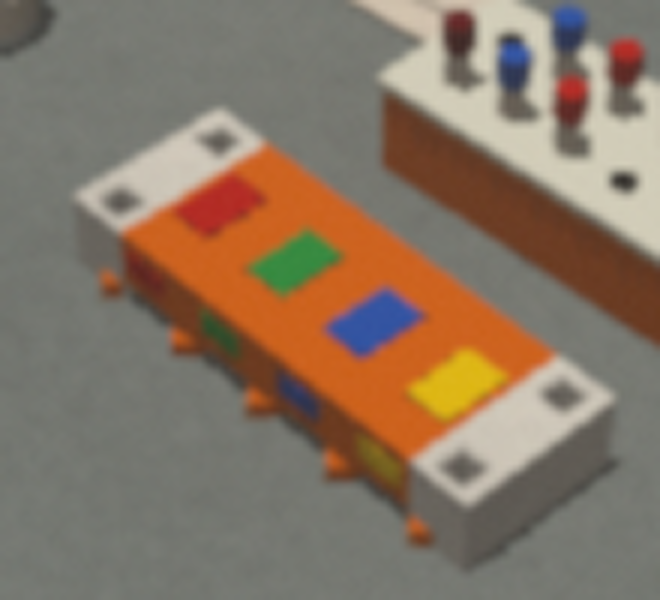

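```bash
cat > fit.py <<'E'
from h import *
from scipy.optimize import minimize
S=6
def box(x0,x1,y0,y1,z0,z1,ids):
    # faces: (verts, normal, id) ids dict: t,f(-x),b(+x),l(+y),r(-y)
    v=lambda *p:np.array(p,float)
    F=[]
    F.append((v((x0,y0,z1),(x1,y0,z1),(x1,y1,z1),(x0,y1,z1)),(0,0,1),ids['t']))
    F.append((v((x0,y0,z0),(x0,y1,z0),(x0,y1,z1),(x0,y0,z1)),(-1,0,0),ids['f']))
    F.append((v((x1,y0,z0),(x1,y1,z0),(x1,y1,z1),(x1,y0,z1)),(1,0,0),ids['b']))
    F.append((v((x0,y1,z0),(x1,y1,z0),(x1,y1,z1),(x0,y1,z1)),(0,1,0),ids['l']))
    F.append((v((x0,y0,z0),(x1,y0,z0),(x1,y0,z1),(x0,y0,z1)),(0,-1,0),ids['r']))
    return F
def flat(x0,x1,y0,y1,z,i): return [(np.array([(x0,y0,z),(x1,y0,z),(x1,y1,z),(x0,y1,z)],float),(0,0,1),i)]
I=lambda a:dict(zip("tfblr",a))
def deck():
    m=1e-3
    F=box(-.0475,.0475,-.135,.135,0,.045,I([1,2,3,4,5]))
    for s in(1,-1): F+=flat(-.0475,.0475,s*.0972,s*.135,.045,6)
    for s in(1,-1):
        for t in(1,-1): F+=flat(t*.032-.0075,t*.032+.0075,s*.1171-.0075,s*.1171+.0075,.045,7)
    return F
def card():
    F=box(-.05,.05,-.017,.017,0,.010,I([1,2,2,2,2]))
    F+=box(-.046,-.022,-.005,.005,.010,.045,I([3,4,5,6,7]))
    return F
def frame():
    F=[]
    # bars drawn as silhouettes
    return F
def pose(V,p,z0=0):
    c,s=np.cos(p[2]),np.sin(p[2]); R=np.array([[c,-s,0],[s,c,0],[0,0,1]])
    return V@R.T+np.array([p[0],p[1],z0])
def label(n,F,p,roi,z0=0):
    x0,y0,x1,y1=roi; L=np.zeros(((y1-y0)*S,(x1-x0)*S),np.uint8)
    o,_=ray(n,(0,0))
    for V,N,i in F:
        W=pose(V,p,z0); Nn=pose(np.array([N],float),(0,0,p[2]))[0]
        if (o-W.mean(0))@Nn<=0: continue
        uv=(proj(n,W)-[x0,y0]+.5)*S-.5
        cv2.fillPoly(L,[np.round(uv*256).astype(np.int32)],int(i),shift=8)
    return L
def cost(n,im,F,p,roi,z0=0,ret=False):
    x0,y0,x1,y1=roi; L=label(n,F,p,roi,z0); k=L.max()+1
    A=np.stack([cv2.GaussianBlur(cv2.resize((L==i).astype(np.float32),(x1-x0,y1-y0),interpolation=cv2.INTER_AREA),(0,0),.5).ravel() for i in range(k)],1)
    Y=im[y0:y1,x0:x1].reshape(-1,3).astype(float)
    G=A.T@A+1e-3*np.eye(k); X=np.linalg.solve(G,A.T@Y); r=np.abs(Y-A@X)
    return np.minimum(r,60).mean()
def fit(ims,F,p0,h=(.06,.06),z0=0,cams=("side","top"),pad=6,steps=(.006,.006,.05)):
    P=np.vstack([V for V,_,_ in F])
    rois={}
    for n in cams:
        uv=proj(n,pose(P,p0,z0)); a=np.floor(uv.min(0)-pad).astype(int); b=np.ceil(uv.max(0)+pad).astype(int)
        rois[n]=(max(a[0],0),max(a[1],0),min(b[0],640),min(b[1],400))
    f=lambda p:sum(cost(n,ims[n],F,p,rois[n],z0) for n in cams)
    p=np.array(p0,float)
    for k in(1,.4,.15):
        sim=np.vstack([p]+[p+np.eye(3)[i]*steps[i]*k for i in range(3)])
        r=minimize(f,p,method="Nelder-Mead",options=dict(initial_simplex=sim,xatol=1e-5,fatol=1e-4,maxiter=200)); p=r.x
    return p,r.fun
def fitall(ims,F,p0,z0=0,**k):
    for c in(("side","top"),("side",),("top",)):
        p,v=fit(ims,F,p0,cams=c,z0=z0,**k); print(c,np.round(p[:2]*1000,1),np.round(np.degrees(p[2]),2),round(v,2))
        if len(c)==2: out=p
    return out
E
python3 - <<'E'
from fit import *
import time
ims={n:np.load(f"pics/{n}_a.npy") for n in("side","top")}
t=time.time()
print("deck");fitall(ims,deck(),(.669,.032,.09))
print(time.time()-t)
for n,p in(("red",(.401,-.168,np.pi-.1)),("blue",(.485,-.297,np.pi-.25)),("yellow",(.388,-.308,np.pi))):
    print(n);fitall(ims,card(),p)
E
```

```text
deck
('side', 'top') [675.   44.9] 6.72 22.12
('side',) [675.8  44.3] 6.48 13.09
('top',) [674.7  45.5] 6.66 8.66
7.791936635971069
red
('side', 'top') [ 390.8 -160.6] 171.94 20.49
('side',) [ 391.4 -161.1] 171.95 7.96
('top',) [ 390.2 -159.1] 172.14 12.08
blue
('side', 'top') [ 493.  -297.9] 163.84 26.08
('side',) [ 493.5 -298.2] 163.75 11.86
('top',) [ 492.6 -297.4] 164.14 14.1
yellow
('side', 'top') [ 386.3 -310.4] 177.59 22.04
('side',) [ 387.2 -311. ] 177.82 9.23
('top',) [ 385.7 -309.8] 177.83 12.08
```

```bash
python3 - <<'E'
from fit import *
ims={n:np.load(f"pics/{n}_a.npy") for n in("side","top")}
def ov(n,F,p,roi,k,name,z0=0):
    x0,y0,x1,y1=roi
    im=cv2.resize(ims[n][y0:y1,x0:x1,::-1],None,fx=k,fy=k,interpolation=cv2.INTER_CUBIC)
    o,_=ray(n,(0,0))
    for V,N,i in F:
        W=pose(V,p,z0); Nn=pose(np.array([N],float),(0,0,p[2]))[0]
        if (o-W.mean(0))@Nn<=0: continue
        uv=(proj(n,W)-[x0,y0]+.5)*k-.5
        cv2.polylines(im,[np.round(uv*16).astype(np.int32)],True,(255,255,0),1,cv2.LINE_AA,4)
    return im
F=deck();p=(.675,.0449,np.radians(6.7))
a=ov("top",F,p,(240,145,345,205),7,"x"); b=ov("side",F,p,(270,135,380,225),6,"x")
cv2.imwrite("pics/ov_t.png",a); cv2.imwrite("pics/ov_s.png",b)
crop(ims["top"],"t_fr",155,220,260,275,7); crop(ims["side"],"s_fr",175,130,240,205,8)
E
```

```text
(no output)
```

View pics/ov_t.png

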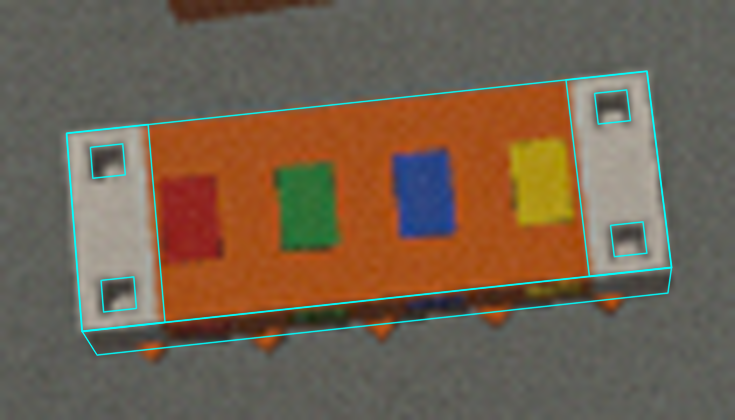

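View pics/ov_s.png

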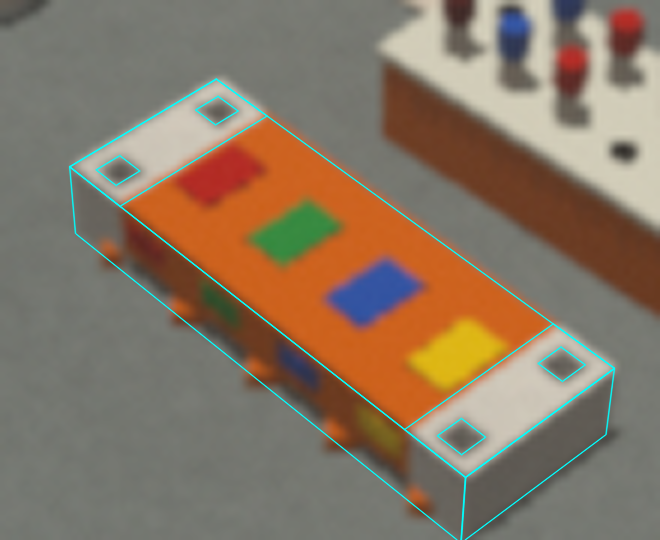

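View pics/t_fr.png

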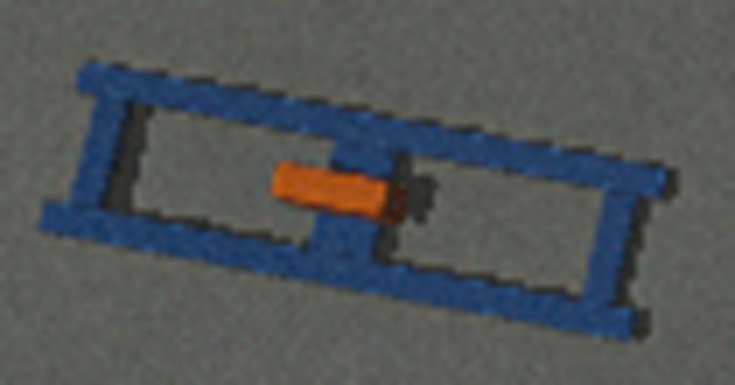

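View pics/s_fr.png

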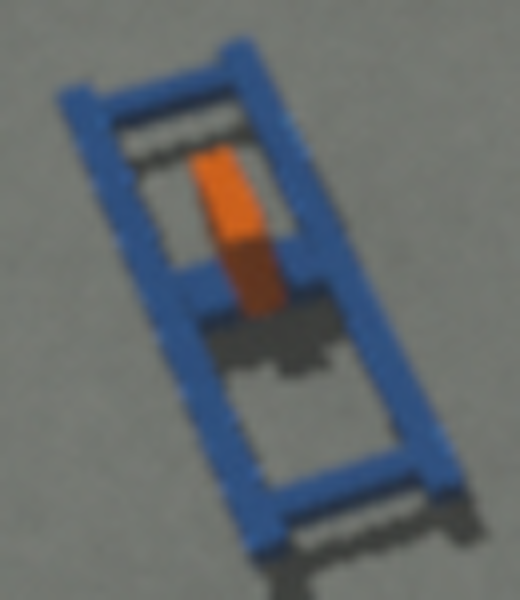

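```bash
cat >> fit.py <<'E'
def frameF():
    F=[];i=I([1,2,2,2,2])
    for s in(1,-1):
        F+=box(s*.032-.007,s*.032+.007,-.135,.135,0,.010,i)
    for y in(-.117,.117): F+=box(-.025,.025,y-.007,y+.007,0,.010,i)
    F+=box(-.025,.025,-.015,.015,0,.010,i)
    F+=box(-.008,.008,-.025,.025,.010,.050,I([3,4,5,6,6]))
    return F
def console():
    F=box(-.045,.045,-.045,.045,0,.04,I([1,2,3,4,5]))
    F+=flat(-.036,.036,.025,.035,.04,6); F+=flat(-.036,.036,-.035,-.025,.04,7)
    return F
def cardL():
    return box(-.05,.05,-.017,.017,0,.010,I([1,2,2,2,2]))+flat(-.004,.040,-.012,.012,.010,8)+box(-.046,-.022,-.005,.005,.010,.045,I([3,4,5,6,7]))
def ov(im,n,F,p,roi,k,z0=0):
    x0,y0,x1,y1=roi
    im=cv2.resize(im[y0:y1,x0:x1,::-1],None,fx=k,fy=k,interpolation=cv2.INTER_CUBIC)
    o,_=ray(n,(0,0))
    for V,N,i in F:
        W=pose(V,p,z0); Nn=pose(np.array([N],float),(0,0,p[2]))[0]
        if (o-W.mean(0))@Nn<=0: continue
        uv=(proj(n,W)-[x0,y0]+.5)*k-.5
        cv2.polylines(im,[np.round(uv*16).astype(np.int32)],True,(255,255,0),1,cv2.LINE_AA,4)
    return im
E
python3 - <<'E'
from fit import *
from scipy.spatial.transform import Rotation as R
s=sense(); M=R.from_quat(s["tcp_rot"]).as_matrix(); print(M.round(3))
print("tool x yaw",np.degrees(np.arctan2(M[1,0],M[0,0])))
ims={n:np.load(f"pics/{n}_a.npy") for n in("side","top")}
print("frame");pf=fitall(ims,frameF(),(.44,.316,-.2),z0=.022)
print("console");pc=fitall(ims,console(),(.635,-.329,.25))
for n,p in(("red",(.391,-.161,3.0)),("blue",(.493,-.298,2.86)),("yellow",(.3863,-.3104,3.1))):
    print(n);fitall(ims,cardL(),p)
A=ov(ims["top"],"top",frameF(),pf,(155,220,260,275),7,.022)
B=ov(ims["top"],"top",console(),pc,(375,160,435,215),9)
cv2.imwrite("pics/ovA.png",A);cv2.imwrite("pics/ovB.png",B)
E
```

```text
[[ 0.3   -0.    -0.954]
 [ 0.954 -0.     0.3  ]
 [-0.    -1.     0.   ]]
tool x yaw 72.53572800890413
frame
('side', 'top') [435.2 311.7] -10.05 10.77
('side',) [435.9 310.7] -10.27 5.88
('top',) [434.2 311.6] -10.11 4.38
console
('side', 'top') [ 632.5 -321.4] 18.42 18.97
('side',) [ 634.7 -322.9] 18.17 9.36
('top',) [ 631.1 -320.6] 17.63 8.52
red
('side', 'top') [ 391.2 -160.2] 171.77 9.51
('side',) [ 391.8 -160.9] 171.84 3.56
('top',) [ 390.1 -159.4] 171.51 5.08
blue
('side', 'top') [ 493.6 -298.1] 164.08 14.04
('side',) [ 493.6 -298.6] 163.96 6.23
('top',) [ 492.4 -297.5] 164.1 7.33
yellow
('side', 'top') [ 386.7 -310.3] 177.74 15.8
('side',) [ 387.3 -311. ] 177.55 6.25
('top',) [ 385.8 -309.8] 177.65 8.32
```

View pics/ovA.png

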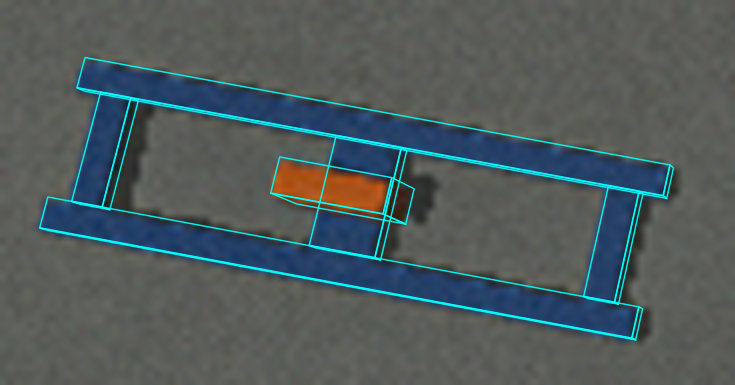

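View pics/ovB.png

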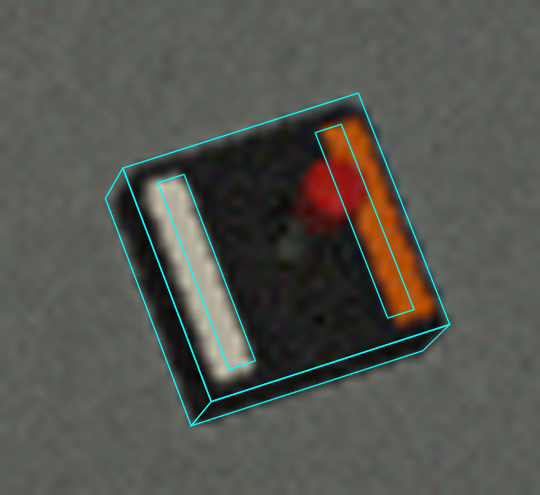

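```bash
cat > plan.py <<'E'
from h import *
from scipy.spatial.transform import Rotation as R
def now(pr=True):
    s=sense(); M=R.from_quat(s["tcp_rot"]).as_matrix(); psi=np.degrees(np.arctan2(M[1,0],M[0,0]))
    if pr: print("t %.2f pos mm %s psi %.2f tilt %.2f F %s grip mm %.1f q6 %.0f"%(s["t"],(s["eef_pos"]*1e3).round(1),psi,np.degrees(np.arccos(-M[2,1])),s["contact_force"].round(1),s["gripper_width"]*1e3,np.degrees(s["joint_pos"][5])))
    return s["eef_pos"],psi
def plan(target,psi1):
    p,psi=now(); d=np.array(target)-p; a=(psi1-psi+180)%360-180
    for nm,ps in(("old psi",psi),("new psi",psi1)):
        c,s=np.cos(np.radians(ps)),np.sin(np.radians(ps))
        print(f"{nm}: slide cm x {100*(d[0]*c+d[1]*s):.2f} y {-100*d[2]:.2f} z {100*(-d[0]*s+d[1]*c):.2f}")
    print("dr_y total deg %.2f"%(-a))
E
python3 - <<'E'
from plan import *
plan((.6325,-.3214,.20),108.4)
ims={n:np.load(f"pics/{n}_a.npy") for n in("side","top")}
print(onz("top",(412.4,180.7),.124))
for n in C: print(n,proj(n,[(.6325,-.3214,z) for z in(.096,.124)]).round(1).tolist())
crop(ims["side"],"s_kn",380,245,440,315,8); crop(ims["top"],"t_kn",380,160,430,215,8)
E
```

```text
t 1.20 pos mm [180.  572.3 231.3] psi 72.54 tilt 0.01 F [-0.9  0.2 -0.7] grip mm 85.3 q6 -7
old psi: slide cm x -71.67 y 3.13 z -69.98
new psi: slide cm x -99.08 y 3.13 z -14.72
dr_y total deg -35.86
[ 0.62906408 -0.32296139  0.124     ]
side [[407.8, 264.0], [409.7, 256.7]]
top [[409.9, 182.1], [411.8, 179.6]]
```

View pics/s_kn.png

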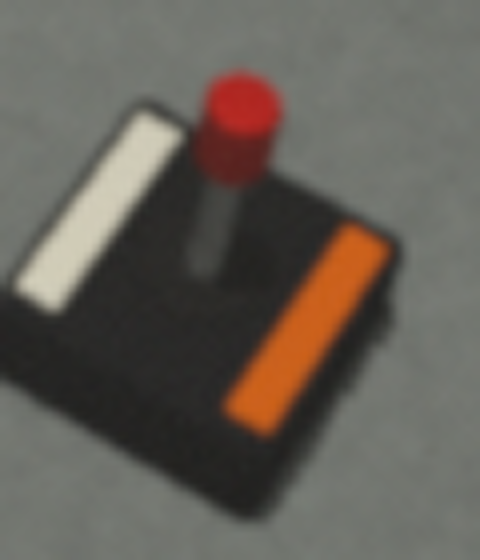

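Request:
jog_arm(
  slide=[
    [0, 0, 0],
    [0, 0, 0],
    [0, 0, 0],
    [0, 0, 0],
    [0, 0, 0],
    [0, 0, 0],
    [-4, 0, -0.6],
    [-4, 0, -0.6],
    [-4, 0, -0.6],
    [-4, 0, -0.6],
    [-4, 0, -0.6],
    [-4, 0, -0.6],
    [-4, 0, -0.6],
    [-4, 0, -0.6],
    [-4, 0, -0.6],
    [-4, 0, -0.6],
    [-4, 0, -0.6],
    [-4, 0, -0.6],
    [-4, 0, -0.6],
    [-4, 0, -0.6],
  ],
  dr=[
    [0, -6, 0],
    [0, -6, 0],
    [0, -6, 0],
    [0, -6, 0],
    [0, -6, 0],
    [0, -6, 0],
    [0, 0, 0],
    [0, 0, 0],
    [0, 0, 0],
    [0, 0, 0],
    [0, 0, 0],
    [0, 0, 0],
    [0, 0, 0],
    [0, 0, 0],
    [0, 0, 0],
    [0, 0, 0],
    [0, 0, 0],
    [0, 0, 0],
    [0, 0, 0],
    [0, 0, 0],
  ],
  grip=[5, 5, 5, 5, 5, 5, 5, 5, 5, 5, 5, 5, 5, 5, 5, 5, 5, 5, 5, 5],
  force=60,
)

```text
t: 3.2
eef_pos: [0.4384, 0.0665, 0.2316]
tcp_rot: [0.413, 0.574, -0.574, -0.413]
contact_force: [0.6, 0.3, 1.4]
gripper_width: 0.0501
```

```bash
python3 -c "
from plan import *
plan((.6325,-.3214,.20),108.4)"
```

```text
t 3.20 pos mm [438.4  66.5 231.6] psi 108.53 tilt 0.04 F [0.6 0.3 1.4] grip mm 50.1 q6 -109
old psi: slide cm x -42.94 y 3.16 z -6.08
new psi: slide cm x -42.93 y 3.16 z -6.18
dr_y total deg 0.13
```

Request:
jog_arm(
  slide=[
    [-3.9, 0.3, -0.6],
    [-3.9, 0.3, -0.6],
    [-3.9, 0.3, -0.6],
    [-3.9, 0.3, -0.6],
    [-3.9, 0.3, -0.6],
    [-3.9, 0.3, -0.6],
    [-3.9, 0.3, -0.6],
    [-3.9, 0.3, -0.6],
    [-3.9, 0.3, -0.6],
    [-3.9, 0.3, -0.5],
    [-3.9, 0.1, 0],
    [0, 0, 0],
    [0, 0, 0],
  ],
  dr=[
    [0, 0, 0],
    [0, 0, 0],
    [0, 0, 0],
    [0, 0, 0],
    [0, 0, 0],
    [0, 0, 0],
    [0, 0, 0],
    [0, 0, 0],
    [0, 0, 0],
    [0, 0, 0],
    [0, 0, 0],
    [0, 0, 0],
    [0, 0, 0],
  ],
  grip=[5, 5, 5, 5, 5, 5, 5, 5, 5, 5, 5, 5, 5],
)

```text
t: 4.5
eef_pos: [0.6298, -0.3206, 0.1997]
tcp_rot: [0.413, 0.574, -0.574, -0.414]
contact_force: [0.1, 0.6, -1.1]
gripper_width: 0.0498
```

```bash
python3 -c "
from plan import *
plan((.6325,-.3214,.08),108.4)"
```

```text
t 4.50 pos mm [ 629.8 -320.6  199.7] psi 108.45 tilt 0.06 F [ 0.1  0.6 -1.1] grip mm 49.8 q6 -141
old psi: slide cm x -0.17 y 11.97 z -0.23
new psi: slide cm x -0.16 y 11.97 z -0.23
dr_y total deg 0.05
```

Request:
jog_arm(
  slide=[
    [-0.2, 2.4, -0.2],
    [0, 2.4, 0],
    [0, 2.4, 0],
    [0, 2.4, 0],
    [0, 2.4, 0],
    [0, 0, 0],
    [0, 0, 0],
    [1, 0, 0],
    [1, 0, 0],
    [0.8, 0, 0],
    [0.8, 0, 0],
    [0.5, 0, 0],
    [0.5, 0, 0],
    [0, 0, 0],
  ],
  dr=[
    [0, 0, 0],
    [0, 0, 0],
    [0, 0, 0],
    [0, 0, 0],
    [0, 0, 0],
    [0, 0, 0],
    [0, 0, 0],
    [0, 0, 0],
    [0, 0, 0],
    [0, 0, 0],
    [0, 0, 0],
    [0, 0, 0],
    [0, 0, 0],
    [0, 0, 0],
  ],
  grip=[5, 5, 5, 5, 5, 5, 5, 5, 5, 5, 5, 5, 5, 5],
)

```text
t: 5.9
eef_pos: [0.6182, -0.2781, 0.0803]
tcp_rot: [-0.413, -0.574, 0.574, 0.412]
contact_force: [2.4, -4.0, -1.6]
gripper_width: 0.05
```

```bash
python3 -c "
from fit import *
from plan import now
now()
I=snap('l1'); crop(I['side'],'s_l1',350,190,470,310,6); crop(I['top'],'t_l1',370,150,450,220,8)"
```

```text
t 5.90 pos mm [ 618.2 -278.1   80.3] psi 108.56 tilt 0.11 F [ 2.4 -4.  -1.6] grip mm 50.0 q6 -139
```

View pics/s_l1.png

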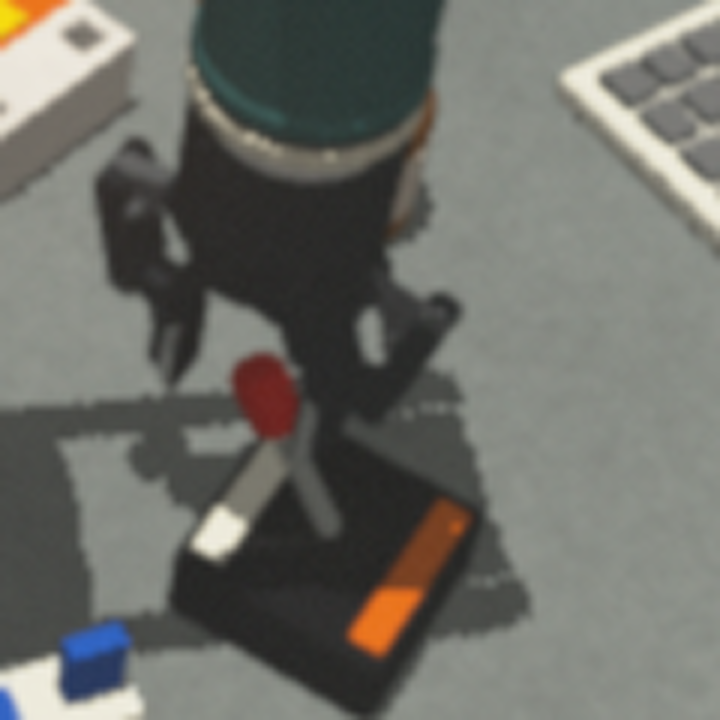

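Request:
jog_arm(
  slide=[
    [0.3, 0, 0],
    [0.3, 0, 0],
    [0, 0, 0],
    [0, 0, 0],
  ],
  dr=[
    [0, 0, 0],
    [0, 0, 0],
    [0, 0, 0],
    [0, 0, 0],
  ],
  grip=[5, 5, 5, 5],
)

```text
t: 6.4
eef_pos: [0.6181, -0.2771, 0.0805]
tcp_rot: [-0.416, -0.573, 0.575, 0.41]
contact_force: [5.0, -16.7, -9.7]
gripper_width: 0.05
```

Request:
jog_arm(
  slide=[
    [0, 0, 0],
    [0, 0, 0],
    [0, 0, 0],
    [0, 0, 0],
    [0, 0, 0],
    [0, 0, 0],
    [0, 0, 0],
    [0, 0, 0],
    [0, 0, 0],
    [0, 0, 0],
    [0, 0, 0],
    [0, 0, 0],
    [-1.0, 0, 0],
    [-1.0, 0, 0],
    [-1.0, 0, 0],
    [-1.0, 0, 0],
    [-1.2, 0, 0],
    [0, 0, 0],
    [0, 0, 0],
  ],
  dr=[
    [0, 0, 0],
    [0, 0, 0],
    [0, 0, 0],
    [0, 0, 0],
    [0, 0, 0],
    [0, 0, 0],
    [0, 0, 0],
    [0, 0, 0],
    [0, 0, 0],
    [0, 0, 0],
    [0, 0, 0],
    [0, 0, 0],
    [0, 0, 0],
    [0, 0, 0],
    [0, 0, 0],
    [0, 0, 0],
    [0, 0, 0],
    [0, 0, 0],
    [0, 0, 0],
  ],
  grip=[5, 5, 5, 5, 5, 5, 5, 5, 5, 5, 5, 5, 5, 5, 5, 5, 5, 5, 5],
)

```text
t: 8.3
eef_pos: [0.6324, -0.3212, 0.0801]
tcp_rot: [0.413, 0.574, -0.574, -0.413]
contact_force: [0.2, -0.1, 0.2]
gripper_width: 0.0502
```

```bash
python3 -c "
from fit import *
from plan import *
I=snap('l2'); crop(I['side'],'s_l2',350,190,470,310,6)
print('red fin fit');p=fit(I,cardL(),(.391,-.160,np.radians(171.8)))[0];print(p[:2]*1e3,np.degrees(p[2]))
f=pose(np.array([[-.034,0,0]]),p)[0];print(f)
plan((f[0],f[1],.2),np.degrees(p[2])-90)"
```

```text
red fin fit
[ 391.66595765 -160.7487362 ] 173.69975205526202
[ 0.42546061 -0.16447985  0.        ]
t 8.40 pos mm [ 632.2 -320.6   80.1] psi 108.55 tilt 0.06 F [ 0.2  0.3 -0.6] grip mm 49.8 q6 -141
old psi: slide cm x 21.38 y -11.99 z 14.64
new psi: slide cm x 13.25 y -11.99 z 22.26
dr_y total deg 24.85
```

View pics/s_l2.png

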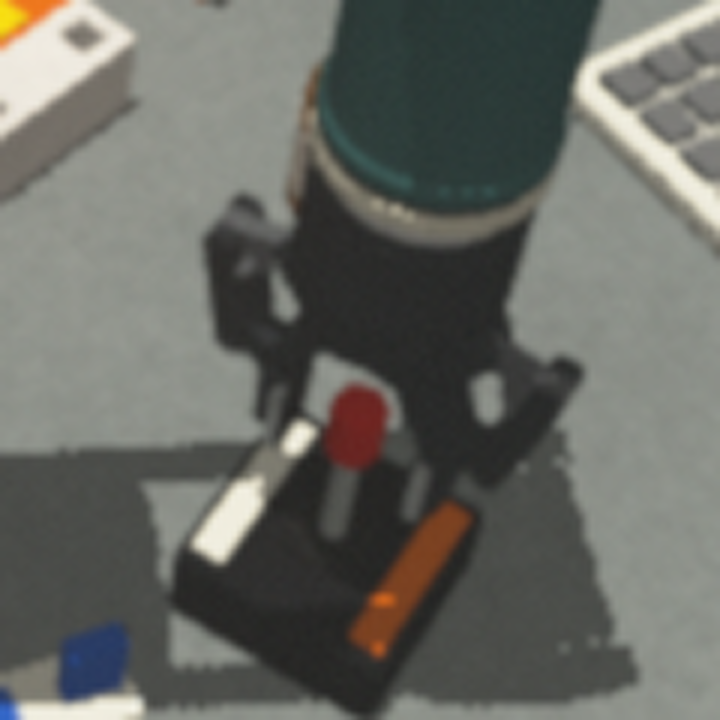

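Request:
jog_arm(
  slide=[
    [0, -3, 0],
    [0, -3, 0],
    [0, -3, 0],
    [0, -3, 0],
    [0, 0, 0],
    [0, 0, 0],
    [0, 0, 0],
    [0, 0, 0],
    [2.1, 0, 3.8],
    [2.1, 0, 3.8],
    [2.1, 0, 3.8],
    [2.1, 0, 3.8],
    [2.1, 0, 3.7],
    [2.1, 0, 3.7],
    [0, 0, 0],
    [0, 0, 0],
  ],
  dr=[
    [0, 0, 0],
    [0, 0, 0],
    [0, 0, 0],
    [0, 0, 0],
    [0, 6.6, 0],
    [0, 6.6, 0],
    [0, 6.6, 0],
    [0, 6.7, 0],
    [0, 0, 0],
    [0, 0, 0],
    [0, 0, 0],
    [0, 0, 0],
    [0, 0, 0],
    [0, 0, 0],
    [0, 0, 0],
    [0, 0, 0],
  ],
  grip=[5, 5, 5, 5, 5, 5, 5, 5, 5, 5, 5, 5, 5, 5, 5, 5],
)

```text
t: 10.0
eef_pos: [0.4256, -0.1642, 0.2007]
tcp_rot: [0.534, 0.464, -0.464, -0.533]
contact_force: [1.4, -0.9, 1.3]
gripper_width: 0.0501
```

```bash
python3 -c "
from fit import *
from plan import *
I=snap('r1'); crop(I['side'],'s_r1',200,200,420,380,3); crop(I['top'],'t_r1',310,190,470,310,5)
plan((.425,-.165,.016),82)"
```

```text
t 10.10 pos mm [ 427.5 -165.7  200.9] psi 82.05 tilt 0.13 F [ 0.4  0.8 -0.8] grip mm 49.9 q6 -112
old psi: slide cm x 0.04 y 18.49 z 0.26
new psi: slide cm x 0.04 y 18.49 z 0.26
dr_y total deg 0.05
```

View pics/s_r1.png

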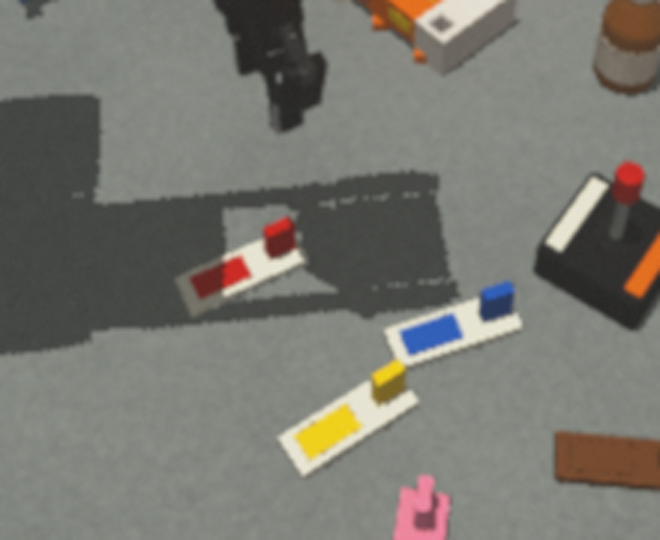

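View pics/t_r1.png

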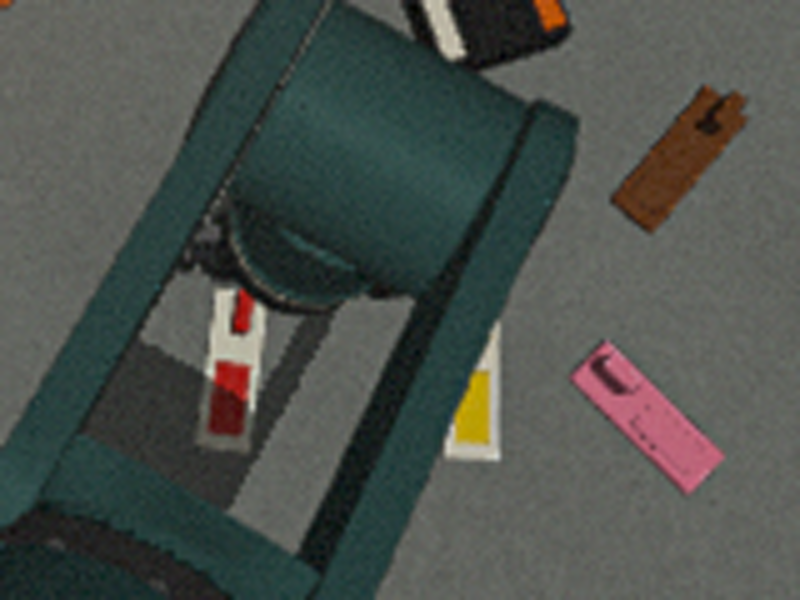

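Request:
jog_arm(
  slide=[
    [0, 3, 0.1],
    [0, 3, 0],
    [0, 3, 0],
    [0, 3, 0],
    [0, 3, 0],
    [0, 2.4, 0],
    [0, 1, 0],
    [0, 0, 0],
    [0, 0, 0],
    [0, 0, 0],
    [0, 0, 0],
    [0, 0, 0],
    [0, 0, 0],
    [0, 0, 0],
  ],
  dr=[
    [0, 0, 0],
    [0, 0, 0],
    [0, 0, 0],
    [0, 0, 0],
    [0, 0, 0],
    [0, 0, 0],
    [0, 0, 0],
    [0, 0, 0],
    [0, 0, 0],
    [0, 0, 0],
    [0, 0, 0],
    [0, 0, 0],
    [0, 0, 0],
    [0, 0, 0],
  ],
  grip=[5, 5, 5, 5, 5, 5, 5, 5, 0, 0, 0, 0, 0, 0],
  force=60,
)

```text
t: 11.5
eef_pos: [0.4263, -0.1656, 0.0174]
tcp_rot: [0.534, 0.464, -0.464, -0.533]
contact_force: [0.6, -0.5, 6.8]
gripper_width: 0.0085
```

```bash
python3 -c "
from plan import *
now();now()
I=snap('r2'); crop(I['side'],'s_r2',250,230,350,320,6)"
```

```text
t 11.50 pos mm [ 426.3 -165.6   17.4] psi 82.04 tilt 0.16 F [ 0.6 -0.5  6.8] grip mm 8.5 q6 -112
t 11.50 pos mm [ 426.3 -165.6   17.4] psi 82.04 tilt 0.16 F [ 0.6 -0.5  6.8] grip mm 8.5 q6 -112
```

View pics/s_r2.png

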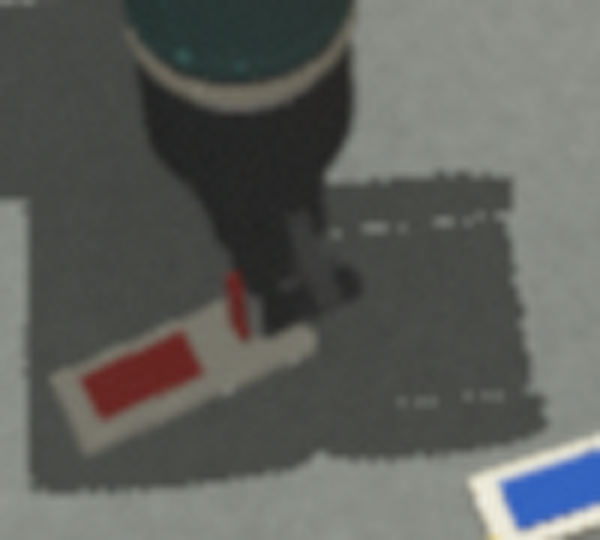

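Request:
jog_arm(
  slide=[
    [0, -1, 0],
    [0, -2, 0],
    [0, -2.5, 0],
    [0, -2.5, 0],
    [0, -2, 0],
    [0, 0, 0],
    [0, 0, 0],
    [0, 0, 0],
    [0, 0, 0],
    [0, 0, 0],
    [0, 0, 0],
    [0, 0, 0],
    [0, 0, 0],
    [0, 0, 0],
    [0, 0, 0],
    [0, 0, 0],
    [0, 0, 0],
    [0, 0, 0],
    [0, 0, 0],
    [0, 0, 0],
  ],
  dr=[
    [0, 0, 0],
    [0, 0, 0],
    [0, 0, 0],
    [0, 0, 0],
    [0, 0, 0],
    [0, 6.9, 0],
    [0, 6.9, 0],
    [0, 6.9, 0],
    [0, 6.9, 0],
    [0, 6.9, 0],
    [0, 6.9, 0],
    [0, 6.9, 0],
    [0, 6.9, 0],
    [0, 6.9, 0],
    [0, 6.9, 0],
    [0, 6.9, 0],
    [0, 6.9, 0],
    [0, 6.9, 0],
    [0, 6.9, 0],
    [0, 6.9, 0],
  ],
  grip=[0, 0, 0, 0, 0, 0, 0, 0, 0, 0, 0, 0, 0, 0, 0, 0, 0, 0, 0, 0],
)

```text
t: 13.6
eef_pos: [0.4249, -0.1648, 0.117]
tcp_rot: [0.694, -0.133, 0.133, -0.694]
contact_force: [-0.5, 0.5, -0.5]
gripper_width: 0.0085
```

Request:
jog_arm(
  slide=[
    [0, 0, 0],
    [0, 0, 0],
    [0, 0, 0],
    [0, 0, 0],
    [0, 0, 0],
    [0, 0, 0],
    [0, 0, 0],
    [0, 0, 0],
    [0, 0, 0],
    [0, 0, 0],
  ],
  dr=[
    [0, 6.9, 0],
    [0, 6.9, 0],
    [0, 6.9, 0],
    [0, 6.9, 0],
    [0, 6.9, 0],
    [0, 6.9, 0],
    [0, 6.9, 0],
    [0, 6.9, 0],
    [0, 6.6, 0],
    [0, 0, 0],
  ],
  grip=[0, 0, 0, 0, 0, 0, 0, 0, 0, 0],
)

```text
t: 14.6
eef_pos: [0.425, -0.1648, 0.117]
tcp_rot: [0.528, -0.47, 0.47, -0.528]
contact_force: [-0.8, -0.4, -0.9]
gripper_width: 0.0088
```

```bash
python3 -c "
from plan import *
plan((.515,.1077,.117),-83.3)
I=snap('r3'); crop(I['side'],'s_r3',220,180,420,330,4)"
```

```text
t 14.60 pos mm [ 425.  -164.8  117. ] psi -83.32 tilt 0.02 F [-0.8 -0.4 -0.9] grip mm 8.8 q6 53
old psi: slide cm x -26.02 y -0.00 z 12.11
new psi: slide cm x -26.01 y -0.00 z 12.12
dr_y total deg -0.02
```

View pics/s_r3.png

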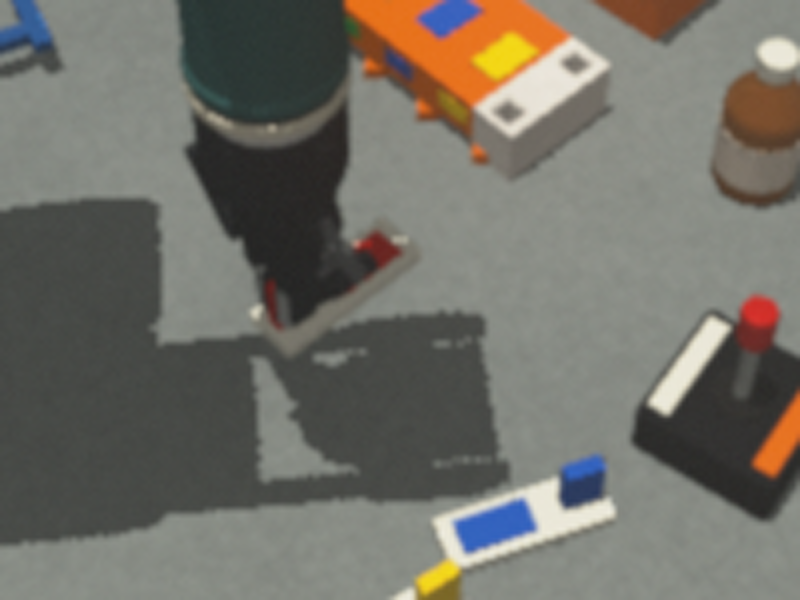

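Request:
jog_arm(
  slide=[
    [-3.3, 0, 1.5],
    [-3.3, 0, 1.5],
    [-3.3, 0, 1.5],
    [-3.3, 0, 1.5],
    [-3.2, 0, 1.5],
    [-3.2, 0, 1.5],
    [-3.2, 0, 1.5],
    [-3.2, 0, 1.6],
    [0, 3, 0],
    [0, 3, 0],
    [0, 2, 0],
    [0, 0, 0],
    [0, 0, 0],
  ],
  dr=[
    [0, 0, 0],
    [0, 0, 0],
    [0, 0, 0],
    [0, 0, 0],
    [0, 0, 0],
    [0, 0, 0],
    [0, 0, 0],
    [0, 0, 0],
    [0, 0, 0],
    [0, 0, 0],
    [0, 0, 0],
    [0, 0, 0],
    [0, 0, 0],
  ],
  grip=[0, 0, 0, 0, 0, 0, 0, 0, 0, 0, 0, 0, 0],
)

```text
t: 16.0
eef_pos: [0.5148, 0.1074, 0.0365]
tcp_rot: [0.529, -0.47, 0.469, -0.529]
contact_force: [0.5, 0.3, -0.6]
gripper_width: 0.0088
```

```bash
python3 -c "
from fit import *
from plan import *
plan((.515,.1077,.0174),-83.3)
I=snap('r4'); crop(I['side'],'s_r4',220,120,350,230,6); crop(I['top'],'t_r4',240,150,345,250,6)"
```

```text
t 16.00 pos mm [514.8 107.4  36.5] psi -83.18 tilt 0.05 F [ 0.5  0.3 -0.6] grip mm 8.8 q6 87
old psi: slide cm x -0.02 y 1.91 z 0.03
new psi: slide cm x -0.03 y 1.91 z 0.03
dr_y total deg 0.12
```

View pics/s_r4.png

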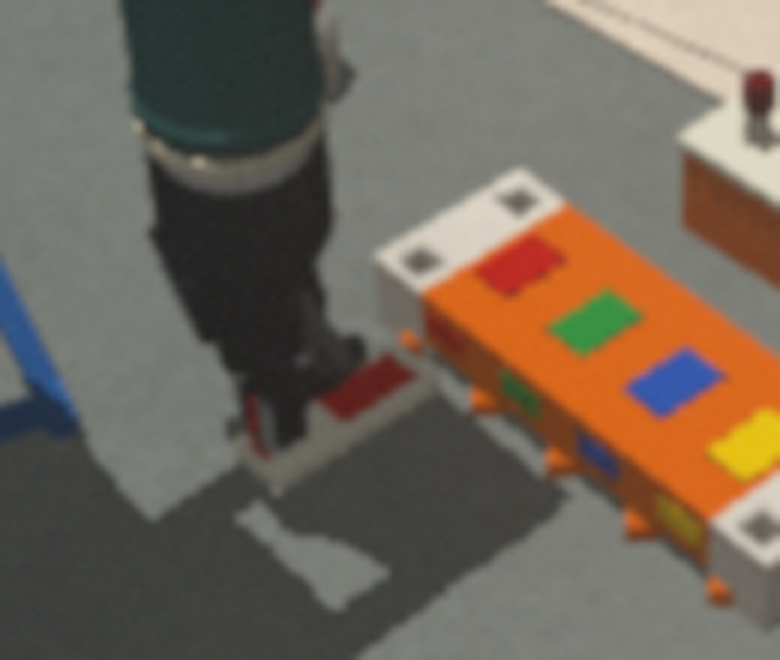

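View pics/t_r4.png

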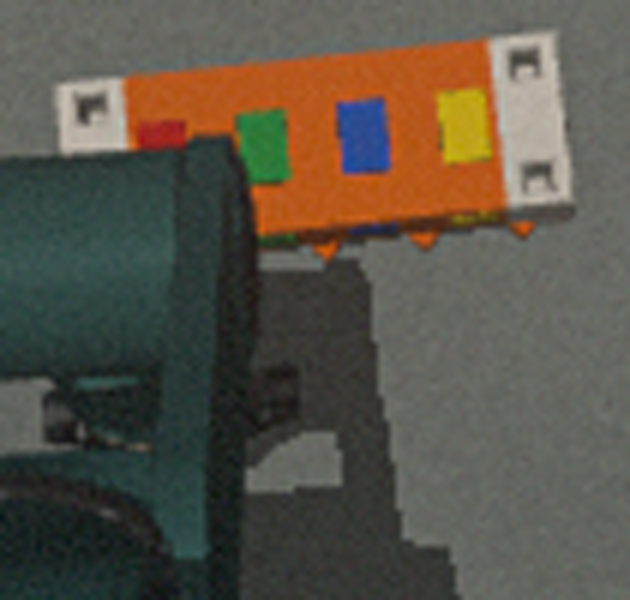

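```bash
cat >> fit.py <<'E'
def cardTop():  # slab front half only (fin hidden by gripper)
    return box(-.015,.05,-.017,.017,0,.010,I([1,2,2,3,3]))+flat(-.004,.040,-.012,.012,.010,4)
def deckrel(p,d=(.675,.0449,np.radians(6.7))):
    c,s=np.cos(d[2]),np.sin(d[2]); v=np.array(p[:2])-d[:2]
    return np.r_[(v@[c,s])*1e3,(v@[-s,c])*1e3,np.degrees(p[2]-d[2])]
E
python3 -c "
from fit import *
I={'side':np.load('pics/side_r4.npy')}
p0=(.515+.034,.1077+.004,np.radians(6.7))
for z in(.017,.019,.021):
  p,v=fit(I,cardTop(),p0,z0=z,cams=('side',),pad=3); print(z,p,v,deckrel(p))
p,v=fit(I,deck(),(.675,.0449,np.radians(6.7)),cams=('side',));print(deckrel(p))
print(deckrel(p0))
cv2.imwrite('pics/ov_r4.png',ov(I['side'],'side',cardTop(),fit(I,cardTop(),p0,z0=.019,cams=('side',),pad=3)[0],(250,160,310,210),10,.019))
"
```

```text
0.017 [0.55361341 0.11357505 0.15256094] 16.284172945120098 [-112.54523138   82.36831142    2.04109825]
0.019 [0.55288882 0.11279401 0.1102725 ] 16.327632733352143 [-113.35599218   81.67714251   -0.38185116]
0.021 [0.55170103 0.110492   0.13467308] 17.34545116063206 [-114.80425037   79.52943268    1.01619892]
[ 0.68358203 -0.73906664 -0.21601376]
[-117.3458966    81.04431226    0.        ]
```

View pics/ov_r4.png

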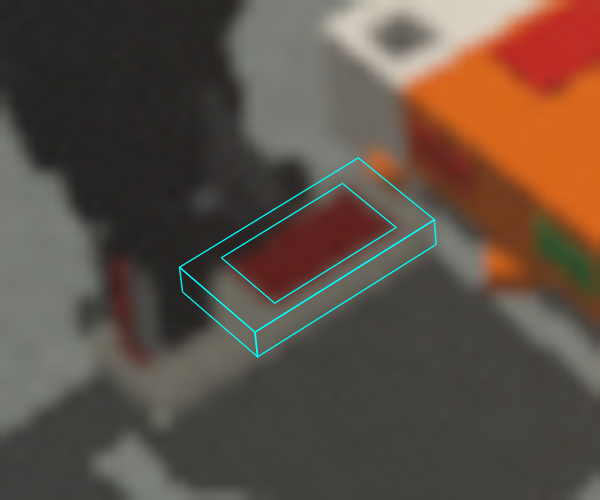

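Request:
jog_arm(
  slide=[
    [0, 1, 0],
    [0, 0.8, 0],
    [0, 0, 0],
    [0, 0, 1],
    [0, 0, 1],
    [0, 0, 0.5],
    [0, 0, 0.5],
    [0, 0, 0.5],
    [0, 0, 0],
  ],
  dr=[
    [0, 0, 0],
    [0, 0, 0],
    [0, 0, 0],
    [0, 0, 0],
    [0, 0, 0],
    [0, 0, 0],
    [0, 0, 0],
    [0, 0, 0],
    [0, 0, 0],
  ],
  grip=[0, 0, 0, 0, 0, 0, 0, 0, 0],
)

```text
t: 17.0
eef_pos: [0.5507, 0.1116, 0.0184]
tcp_rot: [-0.528, 0.469, -0.47, 0.529]
contact_force: [-0.3, -0.0, 0.0]
gripper_width: 0.0095
```

```bash
python3 -c "
from fit import *
from plan import *
plan((.515,.1077,.0174),-83.3)
I=snap('r5'); crop(I['side'],'s_r5',240,120,340,220,7)"
```

```text
t 17.00 pos mm [550.7 111.6  18.4] psi -83.26 tilt 0.06 F [-0.3 -0.   0. ] grip mm 9.5 q6 88
old psi: slide cm x -0.03 y 0.10 z -3.59
new psi: slide cm x -0.03 y 0.10 z -3.59
dr_y total deg 0.04
```

View pics/s_r5.png

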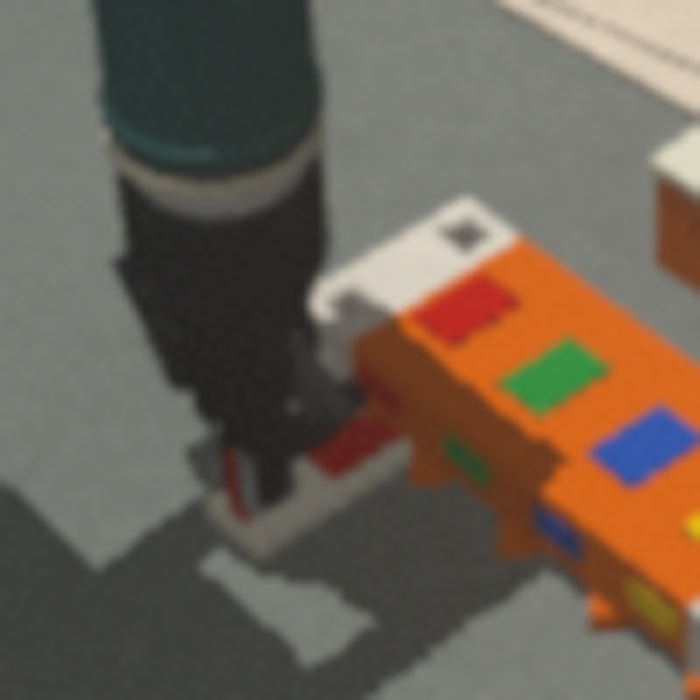

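Request:
jog_arm(
  slide=[
    [0, 0, 0.8],
    [0, 0, 0.8],
    [0, 0, 0.8],
    [0, 0, 0.8],
    [0, 0, 0.5],
    [0, 0, 0.3],
    [0, 0, 0.2],
    [0, 0, 0],
  ],
  dr=[
    [0, 0, 0],
    [0, 0, 0],
    [0, 0, 0],
    [0, 0, 0],
    [0, 0, 0],
    [0, 0, 0],
    [0, 0, 0],
    [0, 0, 0],
  ],
  grip=[0, 0, 0, 0, 0, 0, 0, 0],
)

```text
t: 17.9
eef_pos: [0.5914, 0.1165, 0.0182]
tcp_rot: [0.529, -0.47, 0.47, -0.528]
contact_force: [-0.9, -0.1, -0.6]
gripper_width: 0.0091
```

Request:
jog_arm(
  slide=[
    [0, 0, 0.2],
    [0, 0, 0.2],
    [0, 0, 0.1],
    [0, 0, 0],
  ],
  dr=[
    [0, 0, 0],
    [0, 0, 0],
    [0, 0, 0],
    [0, 0, 0],
  ],
  grip=[0, 0, 0, 0],
)

```text
t: 18.3
eef_pos: [0.5923, 0.1167, 0.0177]
tcp_rot: [0.53, -0.471, 0.468, -0.527]
contact_force: [-8.3, -2.5, 4.1]
gripper_width: 0.0092
```

Request:
jog_arm(
  slide=[
    [0, 0, 0.3],
    [0, 0, 0.2],
    [0, 0, 0],
    [0, 0, 0],
    [0, 0.1, -0.3],
    [0, 0, 0],
    [0, 0, 0],
    [0, 0, 0],
    [0, 0, 0],
    [0, 0, 0],
  ],
  dr=[
    [0, 0, 0],
    [0, 0, 0],
    [0, 0, 0],
    [0, 0, 0],
    [0, 0, 0],
    [0, 0, 0],
    [0, 0, 0],
    [0, 0, 0],
    [0, 0, 0],
    [0, 0, 0],
  ],
  grip=[0, 0, 0, 0, 0, 0, 3, 3, 3, 3],
)

```text
t: 19.3
eef_pos: [0.5989, 0.1174, 0.0173]
tcp_rot: [-0.528, 0.47, -0.47, 0.529]
contact_force: [0.2, 0.4, -1.0]
gripper_width: 0.0301
```

```bash
python3 -c "
from fit import *
from plan import *
plan((.515,.1077,.0174),-83.3)
I=snap('r6'); crop(I['side'],'s_r6',240,100,360,220,6)"
```

```text
t 19.30 pos mm [598.9 117.4  17.3] psi -83.26 tilt 0.04 F [ 0.2  0.4 -1. ] grip mm 30.1 q6 88
old psi: slide cm x -0.03 y -0.01 z -8.45
new psi: slide cm x -0.02 y -0.01 z -8.45
dr_y total deg 0.04
```

View pics/s_r6.png

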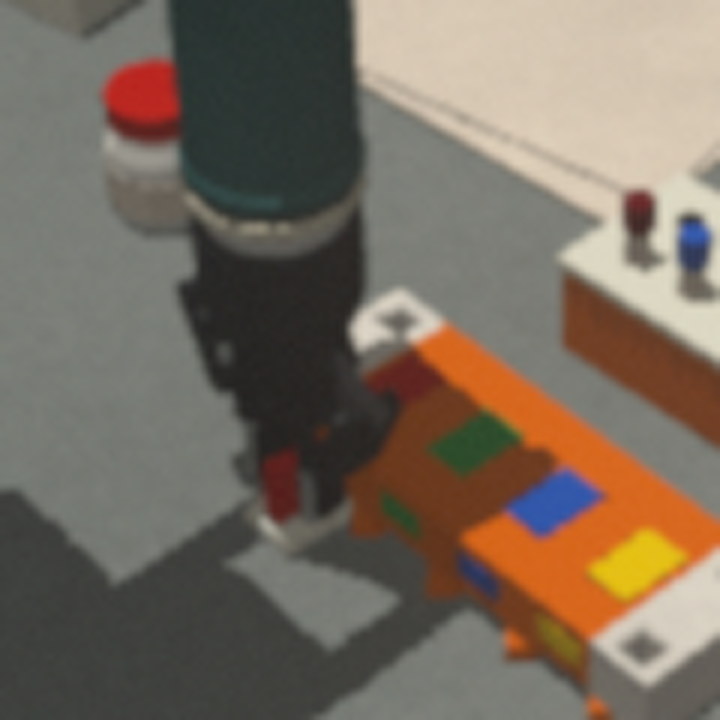

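Request:
jog_arm(
  slide=[
    [0, -2, 0],
    [0, -3, 0],
    [0, 0, -2],
    [0, 0, -3],
    [0, 0, 0],
    [0, 2, 0],
    [0, 2.5, 0],
    [0, 0, 0],
    [0, 0, 0.5],
    [0, 0, 0.5],
    [0, 0, 0],
  ],
  dr=[
    [0, 0, 0],
    [0, 0, 0],
    [0, 0, 0],
    [0, 0, 0],
    [0, 0, 0],
    [0, 0, 0],
    [0, 0, 0],
    [0, 0, 0],
    [0, 0, 0],
    [0, 0, 0],
    [0, 0, 0],
  ],
  grip=[3, 3, 0, 0, 0, 0, 0, 0, 0, 0, 0],
)

```text
t: 20.5
eef_pos: [0.5611, 0.1128, 0.0235]
tcp_rot: [-0.528, 0.469, -0.471, 0.529]
contact_force: [-0.1, 0.4, -0.1]
gripper_width: -0.0004
```

```bash
python3 -c "
from fit import *
from plan import *
now()
I=snap('r7'); crop(I['side'],'s_r7',240,100,360,220,6)
p,v=fit(I,cardL()[0:1]+cardL()[6:],(.675-.0375-.0095,.0449+.0804-.0044,np.radians(6.7)),cams=('side',)); print(deckrel(p))
"
```

```text
t 20.50 pos mm [561.1 112.8  23.5] psi -83.26 tilt 0.21 F [-0.1  0.4 -0.1] grip mm -0.4 q6 88
[-34.53082831 108.16892792 -10.93476495]
```

View pics/s_r7.png

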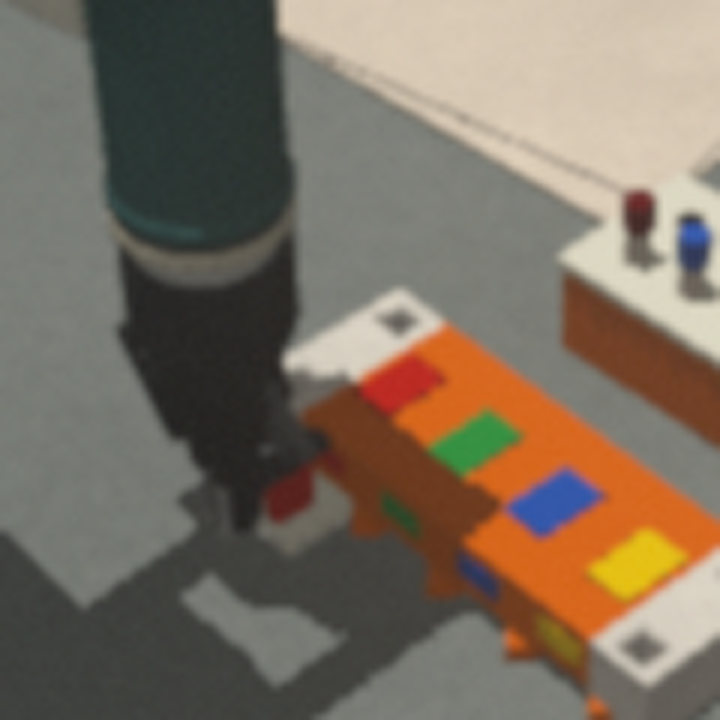

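Request:
jog_arm(
  slide=[
    [0, 0, 0.5],
    [0, 0, 0.4],
    [0, 0, 0.3],
    [0, 0, 0.2],
    [0, 0, 0],
  ],
  dr=[
    [0, 0, 0],
    [0, 0, 0],
    [0, 0, 0],
    [0, 0, 0],
    [0, 0, 0],
  ],
  grip=[0, 0, 0, 0, 0],
)

```text
t: 21.1
eef_pos: [0.5717, 0.1141, 0.0221]
tcp_rot: [0.529, -0.47, 0.469, -0.528]
contact_force: [-1.6, -0.4, 2.3]
gripper_width: 0.0003
```

Request:
jog_arm(
  slide=[
    [0, 0, 0.3],
    [0, 0, 0.3],
    [0, 0, 0],
    [0, 0, 0],
  ],
  dr=[
    [0, 0, 0],
    [0, 0, 0],
    [0, 0, 0],
    [0, 0, 0],
  ],
  grip=[0, 0, 0, 0],
)

```text
t: 21.5
eef_pos: [0.5716, 0.1143, 0.0212]
tcp_rot: [0.532, -0.473, 0.467, -0.525]
contact_force: [-13.8, -2.4, 9.4]
gripper_width: -0.0002
```

Request:
jog_arm(
  slide=[
    [0, 0, -1.5],
    [0, 0, -2.5],
    [0, -3, 0],
    [0, -3, 0],
    [0, -4, 0],
    [0, 0, 0],
    [0, 0, 0],
    [0, 0, 0],
    [0, 0, 0],
    [0, 0, 0],
    [0, 0, 0],
    [0, 0, 0],
    [0, 0, 0],
    [0, 0, 0],
    [0, 0, 0],
    [0, 0, 0],
    [0, 0, 0],
    [0, 0, 0],
    [0, 0, 0],
    [0, 0, 0],
  ],
  dr=[
    [0, 0, 0],
    [0, 0, 0],
    [0, 0, 0],
    [0, 0, 0],
    [0, 0, 0],
    [0, -7, 0],
    [0, -7, 0],
    [0, -7, 0],
    [0, -7, 0],
    [0, -7, 0],
    [0, -7, 0],
    [0, -7, 0],
    [0, -7, 0],
    [0, -7, 0],
    [0, -7, 0],
    [0, -7, 0],
    [0, -7, 0],
    [0, -7, 0],
    [0, -7, 0],
    [0, -7, 0],
  ],
  grip=[0, 0, 0, 3, 3, 3, 3, 3, 3, 3, 3, 3, 3, 3, 3, 3, 3, 3, 3, 3],
)

```text
t: 23.5
eef_pos: [0.5393, 0.1103, 0.1224]
tcp_rot: [0.694, 0.135, -0.135, -0.694]
contact_force: [-0.2, -0.1, 0.4]
gripper_width: 0.0301
```

Request:
jog_arm(
  slide=[
    [0, 0, 0],
    [0, 0, 0],
    [0, 0, 0],
    [0, 0, 0],
    [0, 0, 0],
    [0, 0, 0],
    [0, 0, 0],
    [0, 0, 0],
    [0, 0, 0],
  ],
  dr=[
    [0, -7, 0],
    [0, -7, 0],
    [0, -7, 0],
    [0, -7, 0],
    [0, -7, 0],
    [0, -7, 0],
    [0, -7, 0],
    [0, -3.3, 0],
    [0, 0, 0],
  ],
  grip=[4, 4, 4, 4, 4, 4, 4, 4, 4],
)

```text
t: 24.4
eef_pos: [0.5392, 0.1103, 0.1224]
tcp_rot: [0.565, 0.426, -0.426, -0.564]
contact_force: [0.5, 0.2, 0.5]
gripper_width: 0.04
```

```bash
python3 -c "
from fit import *
from plan import *
I=snap('b0')
print('blue');p=fitall(I,cardL(),(.4936,-.298,np.radians(164)))
print('yellow');fitall(I,cardL(),(.3867,-.310,np.radians(177.7)))
f=pose(np.array([[-.034,0,0]]),p)[0];print(f)
plan((f[0],f[1],.12),74)
cv2.imwrite('pics/b0.png',I['side'][:,:,::-1])
"
```

```text
blue
('side', 'top') [ 493.4 -298.2] 163.89 14.66
('side',) [ 493.8 -298.5] 163.98 6.4
('top',) [ 492.4 -297.5] 164.13 7.74
yellow
('side', 'top') [ 386.8 -310. ] 177.43 16.88
('side',) [ 387.3 -311. ] 177.55 6.41
('top',) [ 386.  -309.7] 177.74 9.03
[ 0.52603727 -0.30762244  0.        ]
t 24.50 pos mm [539.  110.3 122.4] psi 73.94 tilt 0.03 F [-0.2 -0.3 -0.4] grip mm 40.2 q6 -70
old psi: slide cm x -40.52 y 0.24 z -10.31
new psi: slide cm x -40.53 y 0.24 z -10.27
dr_y total deg -0.06
```

View pics/b0.png

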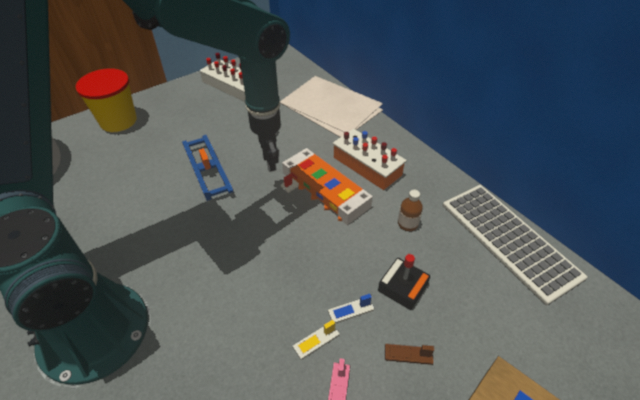

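Request:
jog_arm(
  slide=[
    [-3.7, 0, -1],
    [-3.7, 0, -1],
    [-3.7, 0, -1],
    [-3.7, 0, -1],
    [-3.7, 0, -1],
    [-3.7, 0, -1],
    [-3.7, 0, -0.9],
    [-3.7, 0, -0.9],
    [-3.7, 0, -0.9],
    [-3.7, 0, -0.9],
    [-3.5, 0, -0.7],
    [0, 2, 0],
    [0, 0, 0],
    [0, 0, 0],
  ],
  dr=[
    [0, 0, 0],
    [0, 0, 0],
    [0, 0, 0],
    [0, 0, 0],
    [0, 0, 0],
    [0, 0, 0],
    [0, 0, 0],
    [0, 0, 0],
    [0, 0, 0],
    [0, 0, 0],
    [0, 0, 0],
    [0, 0, 0],
    [0, 0, 0],
    [0, 0, 0],
  ],
  grip=[4, 4, 4, 4, 4, 4, 4, 4, 4, 4, 4, 4, 4, 4],
)

```text
t: 25.9
eef_pos: [0.5257, -0.3067, 0.1019]
tcp_rot: [-0.564, -0.425, 0.426, 0.565]
contact_force: [0.1, 0.2, 0.5]
gripper_width: 0.0399
```

```bash
python3 -c "
from fit import *
from plan import *
I=snap('b1'); crop(I['side'],'s_b1',300,220,440,360,5)
plan((.526,-.3076,.0165),74)"
```

```text
t 26.00 pos mm [ 526.6 -306.7  102.8] psi 74.06 tilt 0.01 F [ 0.4 -0.3 -0.1] grip mm 39.8 q6 -111
old psi: slide cm x -0.10 y 8.63 z 0.04
new psi: slide cm x -0.10 y 8.63 z 0.04
dr_y total deg 0.06
```

View pics/s_b1.png

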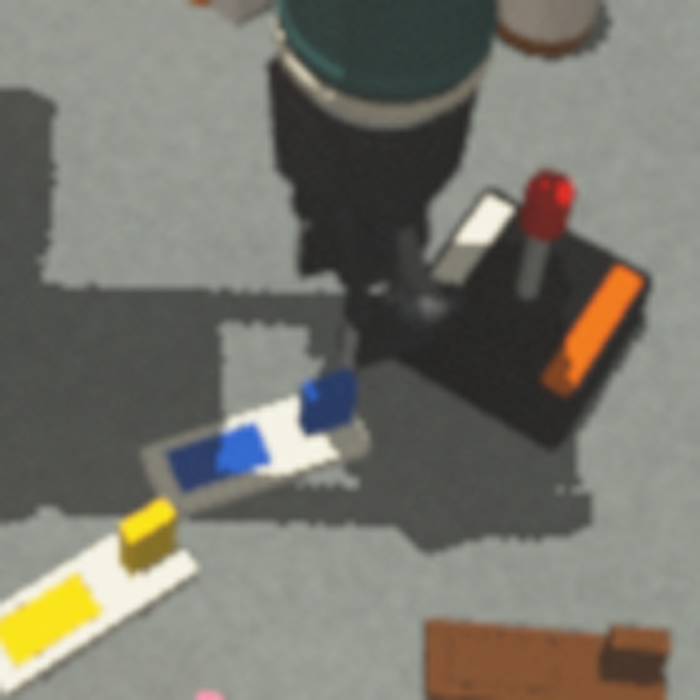

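Request:
jog_arm(
  slide=[
    [-0.1, 2.5, 0],
    [0, 2.5, 0],
    [0, 2.5, 0],
    [0, 1, 0],
    [0, 0, 0],
    [0, 0, 0],
    [0, 0, 0],
    [0, 0, 0],
    [0, 0, 0],
    [0, 0, 0],
    [0, -1, 0],
    [0, -1.5, 0],
    [0, -2.5, 0],
    [0, -3, 0],
    [0, -2, 0],
    [0, 0, 0],
  ],
  dr=[
    [0, 0, 0],
    [0, 0, 0],
    [0, 0, 0],
    [0, 0, 0],
    [0, 0, 0],
    [0, 0, 0],
    [0, 0, 0],
    [0, 0, 0],
    [0, 0, 0],
    [0, 0, 0],
    [0, 0, 0],
    [0, 0, 0],
    [0, 0, 0],
    [0, 0, 0],
    [0, 0, 0],
    [0, 0, 0],
  ],
  grip=[4, 4, 4, 4, 4, 0, 0, 0, 0, 0, 0, 0, 0, 0, 0, 0],
)

```text
t: 27.6
eef_pos: [0.5283, -0.31, 0.1217]
tcp_rot: [0.567, 0.426, -0.425, -0.562]
contact_force: [0.7, -0.8, -0.4]
gripper_width: 0.0091
```

```bash
python3 -c "
from fit import *
from plan import *
now()
I=snap('b2'); crop(I['side'],'s_b2',300,220,440,360,5)"
```

```text
t 27.60 pos mm [ 528.3 -310.   121.7] psi 74.04 tilt 0.42 F [ 0.7 -0.8 -0.4] grip mm 9.1 q6 -111
```

View pics/s_b2.png

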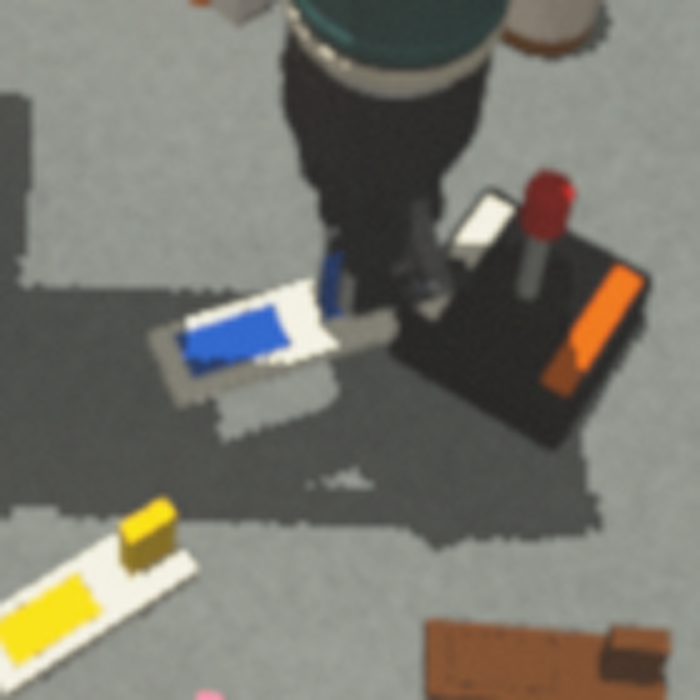

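Request:
jog_arm(
  slide=[
    [3, 0, 0],
    [4, 0, 0],
    [4, 0, 0],
    [0, 0, 0],
    [0, 0, 0],
    [0, 0, 0],
    [0, 0, 0],
    [0, 0, 0],
    [0, 0, 0],
    [0, 0, 0],
    [0, 0, 0],
    [0, 0, 0],
    [0, 0, 0],
    [0, 0, 0],
    [0, 0, 0],
    [0, 0, 0],
    [0, 0, 0],
    [0, 0, 0],
    [0, 0, 0],
    [0, 0, 0],
  ],
  dr=[
    [0, 0, 0],
    [0, 0, 0],
    [0, 0, 0],
    [0, 7, 0],
    [0, 7, 0],
    [0, 7, 0],
    [0, 7, 0],
    [0, 7, 0],
    [0, 7, 0],
    [0, 7, 0],
    [0, 7, 0],
    [0, 7, 0],
    [0, 7, 0],
    [0, 7, 0],
    [0, 7, 0],
    [0, 7, 0],
    [0, 7, 0],
    [0, 7, 0],
    [0, 7, 0],
    [0, 7, 0],
  ],
  grip=[0, 0, 0, 0, 0, 0, 0, 0, 0, 0, 0, 0, 0, 0, 0, 0, 0, 0, 0, 0],
)

```text
t: 29.7
eef_pos: [0.5551, -0.2021, 0.1157]
tcp_rot: [-0.653, 0.273, -0.271, 0.653]
contact_force: [0.4, -0.0, -0.9]
gripper_width: 0.0089
```

Request:
jog_arm(
  slide=[
    [0, 0, 0],
    [0, 0, 0],
    [0, 0, 0],
    [0, 0, 0],
    [0, 0, 0],
    [0, 0, 0],
    [0, 0, 0],
  ],
  dr=[
    [0, 7, 0],
    [0, 7, 0],
    [0, 7, 0],
    [0, 7, 0],
    [0, 7, 0],
    [0, 3.4, 0],
    [0, 0, 0],
  ],
  grip=[0, 0, 0, 0, 0, 0, 0],
)

```text
t: 30.4
eef_pos: [0.5552, -0.2021, 0.1159]
tcp_rot: [0.528, -0.471, 0.469, -0.528]
contact_force: [-0.2, 0.7, -0.3]
gripper_width: 0.0088
```

```bash
python3 -c "
from plan import *
plan((.5277,.0004,.0365),-83.3)"
```

```text
t 30.40 pos mm [ 555.2 -202.1  115.9] psi -83.39 tilt 0.17 F [-0.2  0.7 -0.3] grip mm 8.8 q6 57
old psi: slide cm x -20.44 y 7.94 z -0.40
new psi: slide cm x -20.44 y 7.94 z -0.37
dr_y total deg -0.09
```

Request:
jog_arm(
  slide=[
    [-3.4, 0, -0.4],
    [-3.4, 0, 0],
    [-3.4, 0, 0],
    [-3.4, 0, 0],
    [-3.4, 0, 0],
    [-3.4, 0, 0],
    [0, 3, 0],
    [0, 3, 0],
    [0, 2, 0],
    [0, 0, 0],
    [0, 0, 0],
  ],
  dr=[
    [0, 0, 0],
    [0, 0, 0],
    [0, 0, 0],
    [0, 0, 0],
    [0, 0, 0],
    [0, 0, 0],
    [0, 0, 0],
    [0, 0, 0],
    [0, 0, 0],
    [0, 0, 0],
    [0, 0, 0],
  ],
  grip=[0, 0, 0, 0, 0, 0, 0, 0, 0, 0, 0],
)

```text
t: 31.5
eef_pos: [0.5281, -0.0004, 0.0369]
tcp_rot: [0.529, -0.471, 0.469, -0.528]
contact_force: [0.5, -0.9, -0.6]
gripper_width: 0.009
```

```bash
python3 -c "
from fit import *
from plan import *
plan((.5277,.0004,.0174),-83.3)
I=snap('b4'); crop(I['side'],'s_b4',250,150,380,260,6)"
```

```text
t 31.50 pos mm [ 5.281e+02 -4.000e-01  3.690e+01] psi -83.31 tilt 0.11 F [ 0.5 -0.9 -0.6] grip mm 9.0 q6 76
old psi: slide cm x -0.09 y 1.95 z -0.03
new psi: slide cm x -0.09 y 1.95 z -0.03
dr_y total deg -0.01
```

View pics/s_b4.png

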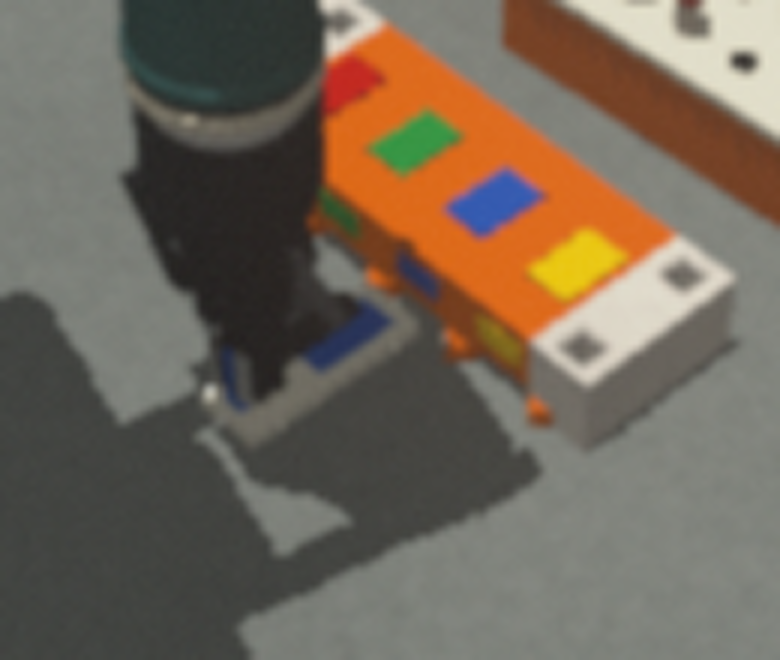

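Request:
jog_arm(
  slide=[
    [-0.1, 1, 0],
    [0, 0.8, 0],
    [0, 0, 0],
    [0, 0, 1],
    [0, 0, 1],
    [0, 0, 0.5],
    [0, 0, 0.5],
    [0, 0, 0.5],
    [0, 0, 0],
  ],
  dr=[
    [0, 0, 0],
    [0, 0, 0],
    [0, 0, 0],
    [0, 0, 0],
    [0, 0, 0],
    [0, 0, 0],
    [0, 0, 0],
    [0, 0, 0],
    [0, 0, 0],
  ],
  grip=[0, 0, 0, 0, 0, 0, 0, 0, 0],
)

```text
t: 32.5
eef_pos: [0.5644, 0.0046, 0.0194]
tcp_rot: [-0.528, 0.47, -0.47, 0.528]
contact_force: [0.8, 0.0, -0.7]
gripper_width: 0.0091
```

Request:
jog_arm(
  slide=[
    [0, 0, 0.8],
    [0, 0, 0.8],
    [0, 0, 0.8],
    [0, 0, 0.8],
    [0, 0, 0.5],
    [0, 0, 0.3],
    [0, 0, 0],
  ],
  dr=[
    [0, 0, 0],
    [0, 0, 0],
    [0, 0, 0],
    [0, 0, 0],
    [0, 0, 0],
    [0, 0, 0],
    [0, 0, 0],
  ],
  grip=[0, 0, 0, 0, 0, 0, 0],
)

```text
t: 33.2
eef_pos: [0.6035, 0.0092, 0.0192]
tcp_rot: [0.528, -0.47, 0.47, -0.528]
contact_force: [-0.1, -0.0, -0.6]
gripper_width: 0.0087
```

Request:
jog_arm(
  slide=[
    [0, 0, 0.3],
    [0, 0, 0.2],
    [0, 0, 0.2],
    [0, 0, 0],
  ],
  dr=[
    [0, 0, 0],
    [0, 0, 0],
    [0, 0, 0],
    [0, 0, 0],
  ],
  grip=[0, 0, 0, 0],
)

```text
t: 33.6
eef_pos: [0.6042, 0.0098, 0.0187]
tcp_rot: [0.531, -0.473, 0.467, -0.526]
contact_force: [-11.8, -1.9, 8.3]
gripper_width: 0.0093
```

Same stop signature. Release, then back off and push from behind as a check.

Request:
jog_arm(
  slide=[
    [0, 0.1, -0.4],
    [0, 0, 0],
    [0, 0, 0],
    [0, 0, 0],
    [0, -2, 0],
    [0, -3, 0],
    [0, 0, -2],
    [0, 0, -3],
    [0, 0, 0],
    [0, 2, 0],
    [0, 2.5, 0],
    [0, 0, 0],
    [0, 0, 0.5],
    [0, 0, 0.5],
    [0, 0, 0.5],
    [0, 0, 0.3],
    [0, 0, 0.2],
    [0, 0, 0.2],
    [0, 0, 0],
  ],
  dr=[
    [0, 0, 0],
    [0, 0, 0],
    [0, 0, 0],
    [0, 0, 0],
    [0, 0, 0],
    [0, 0, 0],
    [0, 0, 0],
    [0, 0, 0],
    [0, 0, 0],
    [0, 0, 0],
    [0, 0, 0],
    [0, 0, 0],
    [0, 0, 0],
    [0, 0, 0],
    [0, 0, 0],
    [0, 0, 0],
    [0, 0, 0],
    [0, 0, 0],
    [0, 0, 0],
  ],
  grip=[0, 3, 3, 3, 3, 3, 0, 0, 0, 0, 0, 0, 0, 0, 0, 0, 0, 0, 0],
)

```text
t: 35.5
eef_pos: [0.5786, 0.0063, 0.0234]
tcp_rot: [-0.528, 0.47, -0.47, 0.528]
contact_force: [-0.4, -0.4, 0.1]
gripper_width: 0.0001
```

Request:
jog_arm(
  slide=[
    [0, 0, 0.4],
    [0, 0, 0.3],
    [0, 0, 0.3],
    [0, 0, 0.2],
    [0, 0, 0],
  ],
  dr=[
    [0, 0, 0],
    [0, 0, 0],
    [0, 0, 0],
    [0, 0, 0],
    [0, 0, 0],
  ],
  grip=[0, 0, 0, 0, 0],
)

```text
t: 36.0
eef_pos: [0.5839, 0.0075, 0.0224]
tcp_rot: [0.531, -0.473, 0.467, -0.525]
contact_force: [-12.6, -2.8, 10.0]
gripper_width: 0.0003
```

Request:
jog_arm(
  slide=[
    [0, 0, -1.5],
    [0, 0, -2.5],
    [0, -3, 0],
    [0, -3, 0],
    [0, -4, 0],
    [0, 0, 0],
    [0, 0, 0],
    [0, 0, 0],
    [0, 0, 0],
    [0, 0, 0],
    [0, 0, 0],
    [0, 0, 0],
    [0, 0, 0],
    [0, 0, 0],
    [0, 0, 0],
    [0, 0, 0],
    [0, 0, 0],
    [0, 0, 0],
    [0, 0, 0],
    [0, 0, 0],
  ],
  dr=[
    [0, 0, 0],
    [0, 0, 0],
    [0, 0, 0],
    [0, 0, 0],
    [0, 0, 0],
    [0, -7, 0],
    [0, -7, 0],
    [0, -7, 0],
    [0, -7, 0],
    [0, -7, 0],
    [0, -7, 0],
    [0, -7, 0],
    [0, -7, 0],
    [0, -7, 0],
    [0, -7, 0],
    [0, -7, 0],
    [0, -7, 0],
    [0, -7, 0],
    [0, -7, 0],
    [0, -7, 0],
  ],
  grip=[0, 0, 0, 3, 3, 3, 3, 3, 3, 3, 3, 3, 3, 3, 3, 3, 3, 3, 3, 3],
)

```text
t: 38.0
eef_pos: [0.5507, 0.0031, 0.1233]
tcp_rot: [0.694, 0.134, -0.134, -0.694]
contact_force: [-0.2, 0.2, 0.2]
gripper_width: 0.0304
```

Request:
jog_arm(
  slide=[
    [0, 0, 0],
    [0, 0, 0],
    [0, 0, 0],
    [0, 0, 0],
    [0, 0, 0],
    [0, 0, 0],
    [0, 0, 0],
    [0, 0, 0],
    [0, 0, 0],
    [0, 0, 0],
    [0, 0, 0],
  ],
  dr=[
    [0, -7, 0],
    [0, -7, 0],
    [0, -7, 0],
    [0, -7, 0],
    [0, -7, 0],
    [0, -7, 0],
    [0, -7, 0],
    [0, -7, 0],
    [0, -7, 0],
    [0, -3, 0],
    [0, 0, 0],
  ],
  grip=[4, 4, 4, 4, 4, 4, 4, 4, 4, 4, 4],
)

```text
t: 39.1
eef_pos: [0.5507, 0.003, 0.1233]
tcp_rot: [0.51, 0.49, -0.49, -0.51]
contact_force: [0.3, 0.0, 0.2]
gripper_width: 0.0402
```

```bash
python3 -c "
from fit import *
from plan import *
I=snap('y0')
print('yellow');p=fitall(I,cardL(),(.3867,-.310,np.radians(177.7)))
f=pose(np.array([[-.034,0,0]]),p)[0];print(f)
plan((f[0],f[1],.10),np.degrees(p[2])-90)
cv2.imwrite('pics/y0.png',I['side'][:,:,::-1])
"
```

```text
yellow
('side', 'top') [ 386.8 -310.2] 177.72 11.19
('side',) [ 387.3 -311. ] 177.51 3.95
('top',) [ 385.8 -309.8] 177.67 5.85
[ 0.42074237 -0.31152505  0.        ]
t 39.20 pos mm [550.7   3.  123.3] psi 87.54 tilt 0.01 F [-0.4  0.1 -1. ] grip mm 39.8 q6 -94
old psi: slide cm x -31.99 y 2.33 z 11.63
new psi: slide cm x -31.95 y 2.33 z 11.73
dr_y total deg -0.18
```

View pics/y0.png

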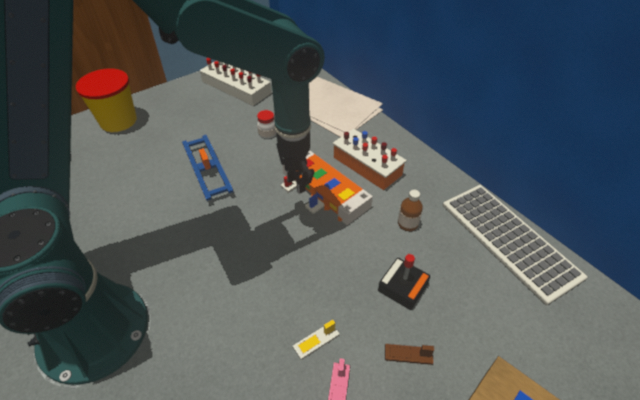

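Yellow card at (316,338) unmoved; the pink look-alike at (340,380) stays. Go for the yellow one.

Request:
jog_arm(
  slide=[
    [-3.6, 0.2, 1.3],
    [-3.6, 0.3, 1.3],
    [-3.6, 0.3, 1.3],
    [-3.6, 0.3, 1.3],
    [-3.6, 0.3, 1.3],
    [-3.5, 0.3, 1.3],
    [-3.5, 0.3, 1.3],
    [-3.5, 0.3, 1.3],
    [-3.5, 0, 1.3],
    [0, 0, 0],
    [0, 0, 0],
  ],
  dr=[
    [0, 0, 0],
    [0, 0, 0],
    [0, 0, 0],
    [0, 0, 0],
    [0, 0, 0],
    [0, 0, 0],
    [0, 0, 0],
    [0, 0, 0],
    [0, 0, 0],
    [0, 0, 0],
    [0, 0, 0],
  ],
  grip=[4, 4, 4, 4, 4, 4, 4, 4, 4, 4, 4],
)

```text
t: 40.3
eef_pos: [0.4201, -0.3124, 0.1003]
tcp_rot: [-0.511, -0.489, 0.489, 0.511]
contact_force: [-0.3, 0.2, -0.2]
gripper_width: 0.0396
```

```bash
python3 -c "
from fit import *
from plan import *
I=snap('y1'); crop(I['side'],'s_y1',260,250,400,390,4)
plan((.4205,-.311,.0165),87.6)"
```

```text
t 40.40 pos mm [ 420.5 -310.9  100.2] psi 87.62 tilt 0.05 F [0.3 0.6 0.1] grip mm 40.1 q6 -132
old psi: slide cm x -0.01 y 8.37 z -0.00
new psi: slide cm x -0.01 y 8.37 z -0.00
dr_y total deg 0.02
```

View pics/s_y1.png

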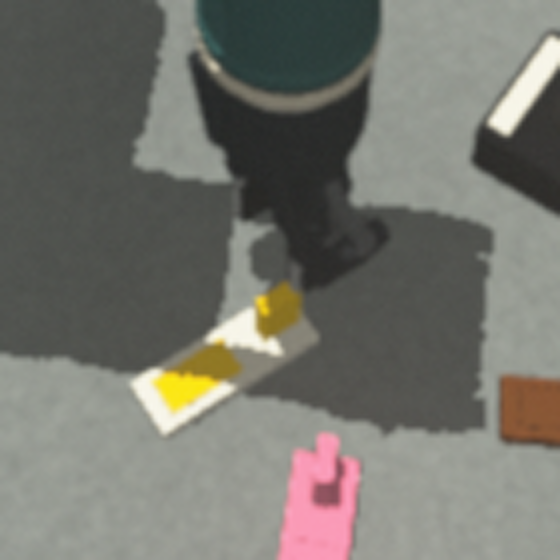

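Request:
jog_arm(
  slide=[
    [0, 2.5, 0],
    [0, 2.5, 0],
    [0, 2.3, 0],
    [0, 1, 0],
    [0, 0, 0],
    [0, 0, 0],
    [0, 0, 0],
    [0, 0, 0],
    [0, 0, 0],
    [0, 0, 0],
    [0, -1, 0],
    [0, -1.5, 0],
    [0, -2.5, 0],
    [0, -3, 0],
    [0, -2, 0],
    [0, 0, 0],
  ],
  dr=[
    [0, 0, 0],
    [0, 0, 0],
    [0, 0, 0],
    [0, 0, 0],
    [0, 0, 0],
    [0, 0, 0],
    [0, 0, 0],
    [0, 0, 0],
    [0, 0, 0],
    [0, 0, 0],
    [0, 0, 0],
    [0, 0, 0],
    [0, 0, 0],
    [0, 0, 0],
    [0, 0, 0],
    [0, 0, 0],
  ],
  grip=[4, 4, 4, 4, 4, 0, 0, 0, 0, 0, 0, 0, 0, 0, 0, 0],
)

```text
t: 42.0
eef_pos: [0.422, -0.3135, 0.1207]
tcp_rot: [0.512, 0.49, -0.49, -0.508]
contact_force: [0.4, -1.3, -0.4]
gripper_width: 0.0085
```

```bash
python3 -c "
from fit import *
from plan import *
now()
I=snap('y2'); crop(I['side'],'s_y2',260,230,400,370,4)"
```

```text
t 42.00 pos mm [ 422.  -313.5  120.7] psi 87.63 tilt 0.36 F [ 0.4 -1.3 -0.4] grip mm 8.5 q6 -132
```

View pics/s_y2.png

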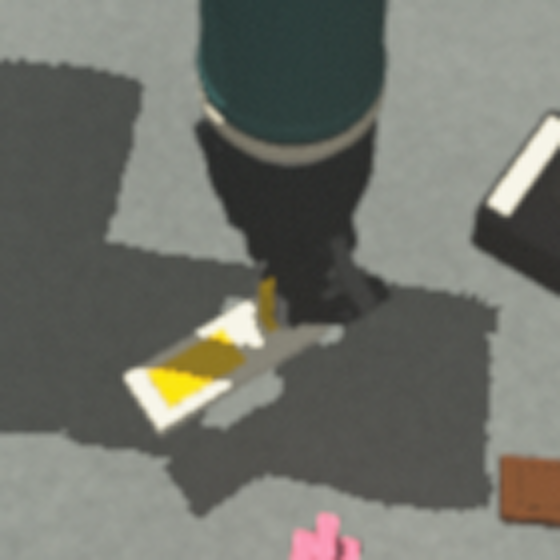

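Request:
jog_arm(
  slide=[
    [0, 0, 0],
    [0, 0, 0],
    [0, 0, 0],
    [0, 0, 0],
    [0, 0, 0],
    [0, 0, 0],
    [0, 0, 0],
    [0, 0, 0],
    [0, 0, 0],
    [0, 0, 0],
    [0, 0, 0],
    [0, 0, 0],
    [0, 0, 0],
    [0, 0, 0],
    [0, 0, 0],
    [0, 0, 0],
    [0, 0, 0],
    [0, 0, 0],
    [0, 0, 0],
    [0, 0, 0],
  ],
  dr=[
    [0, 7, 0],
    [0, 7, 0],
    [0, 7, 0],
    [0, 7, 0],
    [0, 7, 0],
    [0, 7, 0],
    [0, 7, 0],
    [0, 7, 0],
    [0, 7, 0],
    [0, 7, 0],
    [0, 7, 0],
    [0, 7, 0],
    [0, 7, 0],
    [0, 7, 0],
    [0, 7, 0],
    [0, 7, 0],
    [0, 7, 0],
    [0, 7, 0],
    [0, 7, 0],
    [0, 7, 0],
  ],
  grip=[0, 0, 0, 0, 0, 0, 0, 0, 0, 0, 0, 0, 0, 0, 0, 0, 0, 0, 0, 0],
)

```text
t: 44.1
eef_pos: [0.4194, -0.3109, 0.1158]
tcp_rot: [-0.633, 0.315, -0.313, 0.634]
contact_force: [-0.5, 0.5, -0.0]
gripper_width: 0.0089
```

Request:
jog_arm(
  slide=[
    [0, 0, 0],
    [0, 0, 0],
    [0, 0, 0],
    [0, 0, 0],
    [0, 0, 0],
    [0, 0, 0],
  ],
  dr=[
    [0, 7, 0],
    [0, 7, 0],
    [0, 7, 0],
    [0, 7, 0],
    [0, 2.9, 0],
    [0, 0, 0],
  ],
  grip=[0, 0, 0, 0, 0, 0],
)

```text
t: 44.7
eef_pos: [0.4195, -0.311, 0.116]
tcp_rot: [0.528, -0.471, 0.469, -0.528]
contact_force: [0.1, -0.2, -0.2]
gripper_width: 0.0087
```

```bash
python3 -c "
from plan import *
plan((.534,-.0533,.0365),-83.3)"
```

```text
t 44.70 pos mm [ 419.5 -311.   116. ] psi -83.29 tilt 0.17 F [ 0.1 -0.2 -0.2] grip mm 8.7 q6 39
old psi: slide cm x -24.26 y 7.95 z 14.39
new psi: slide cm x -24.26 y 7.95 z 14.38
dr_y total deg 0.01
```

Request:
jog_arm(
  slide=[
    [-3.5, 0, 2],
    [-3.5, 0, 2],
    [-3.5, 0, 2],
    [-3.5, 0, 2.1],
    [-3.5, 0, 2.1],
    [-3.4, 0, 2.1],
    [-3.4, 0, 2.1],
    [0, 3, 0],
    [0, 3, 0],
    [0, 2, 0],
    [0, 0, 0],
    [0, 0, 0],
  ],
  dr=[
    [0, 0, 0],
    [0, 0, 0],
    [0, 0, 0],
    [0, 0, 0],
    [0, 0, 0],
    [0, 0, 0],
    [0, 0, 0],
    [0, 0, 0],
    [0, 0, 0],
    [0, 0, 0],
    [0, 0, 0],
    [0, 0, 0],
  ],
  grip=[0, 0, 0, 0, 0, 0, 0, 0, 0, 0, 0, 0],
)

```text
t: 45.9
eef_pos: [0.5343, -0.0536, 0.0368]
tcp_rot: [0.529, -0.47, 0.469, -0.528]
contact_force: [-0.2, -0.6, 0.1]
gripper_width: 0.0088
```

```bash
python3 -c "
from fit import *
from plan import *
plan((.534,-.0533,.0174),-83.3)
I=snap('y4'); crop(I['side'],'s_y4',250,150,380,260,6)"
```

```text
t 45.90 pos mm [534.3 -53.6  36.8] psi -83.22 tilt 0.11 F [-0.2 -0.6  0.1] grip mm 8.8 q6 70
old psi: slide cm x -0.03 y 1.94 z -0.02
new psi: slide cm x -0.03 y 1.94 z -0.02
dr_y total deg 0.08
```

View pics/s_y4.png

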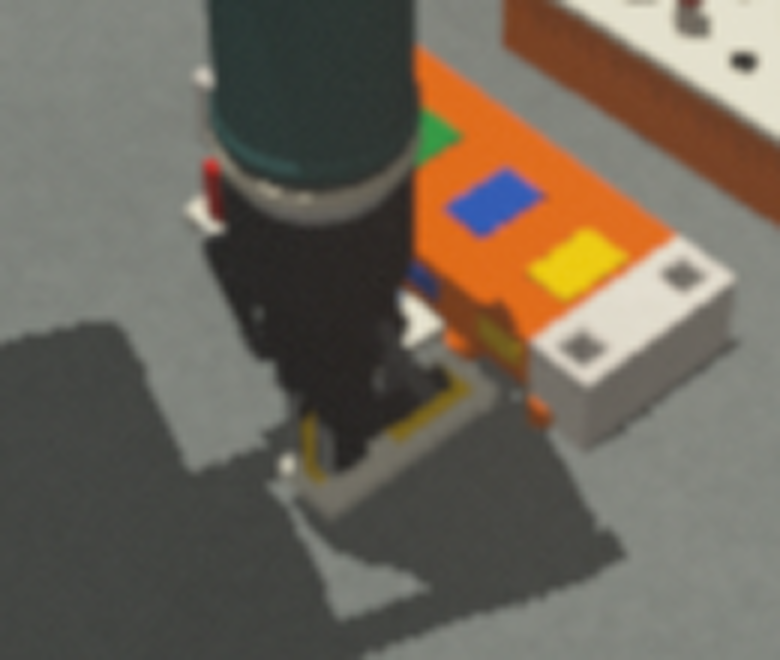

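Request:
jog_arm(
  slide=[
    [0, 1, 0],
    [0, 0.8, 0],
    [0, 0, 0],
    [0, 0, 1],
    [0, 0, 1],
    [0, 0, 0.5],
    [0, 0, 0.5],
    [0, 0, 0.5],
    [0, 0, 0],
  ],
  dr=[
    [0, 0, 0],
    [0, 0, 0],
    [0, 0, 0],
    [0, 0, 0],
    [0, 0, 0],
    [0, 0, 0],
    [0, 0, 0],
    [0, 0, 0],
    [0, 0, 0],
  ],
  grip=[0, 0, 0, 0, 0, 0, 0, 0, 0],
)

```text
t: 46.9
eef_pos: [0.5707, -0.0494, 0.0194]
tcp_rot: [-0.528, 0.469, -0.47, 0.529]
contact_force: [0.7, 1.1, -1.2]
gripper_width: 0.0091
```

Request:
jog_arm(
  slide=[
    [0, 0, 0.8],
    [0, 0, 0.8],
    [0, 0, 0.8],
    [0, 0, 0.8],
    [0, 0, 0.5],
    [0, 0, 0.3],
    [0, 0, 0.2],
    [0, 0, 0.2],
    [0, 0, 0.2],
    [0, 0, 0],
  ],
  dr=[
    [0, 0, 0],
    [0, 0, 0],
    [0, 0, 0],
    [0, 0, 0],
    [0, 0, 0],
    [0, 0, 0],
    [0, 0, 0],
    [0, 0, 0],
    [0, 0, 0],
    [0, 0, 0],
  ],
  grip=[0, 0, 0, 0, 0, 0, 0, 0, 0, 0],
)

```text
t: 47.9
eef_pos: [0.6119, -0.0443, 0.0188]
tcp_rot: [0.53, -0.471, 0.468, -0.527]
contact_force: [-7.1, -1.6, 3.6]
gripper_width: 0.0091
```

Request:
jog_arm(
  slide=[
    [0, 0.1, -0.3],
    [0, 0, 0],
    [0, 0, 0],
    [0, 0, 0],
    [0, -2, 0],
    [0, -3, 0],
    [0, 0, -2],
    [0, 0, -3],
    [0, 0, 0],
    [0, 2, 0],
    [0, 2.5, 0],
    [0, 0, 0],
    [0, 0, 0.5],
    [0, 0, 0.5],
    [0, 0, 0.5],
    [0, 0, 0.5],
    [0, 0, 0.2],
    [0, 0, 0.2],
    [0, 0, 0],
  ],
  dr=[
    [0, 0, 0],
    [0, 0, 0],
    [0, 0, 0],
    [0, 0, 0],
    [0, 0, 0],
    [0, 0, 0],
    [0, 0, 0],
    [0, 0, 0],
    [0, 0, 0],
    [0, 0, 0],
    [0, 0, 0],
    [0, 0, 0],
    [0, 0, 0],
    [0, 0, 0],
    [0, 0, 0],
    [0, 0, 0],
    [0, 0, 0],
    [0, 0, 0],
    [0, 0, 0],
  ],
  grip=[0, 3, 3, 3, 3, 3, 0, 0, 0, 0, 0, 0, 0, 0, 0, 0, 0, 0, 0],
)

```text
t: 49.8
eef_pos: [0.5868, -0.0475, 0.0234]
tcp_rot: [-0.529, 0.47, -0.47, 0.529]
contact_force: [0.4, -0.3, -0.4]
gripper_width: -0.0001
```

Request:
jog_arm(
  slide=[
    [0, 0, 0.4],
    [0, 0, 0.3],
    [0, 0, 0.2],
    [0, 0, 0.2],
    [0, 0, 0],
  ],
  dr=[
    [0, 0, 0],
    [0, 0, 0],
    [0, 0, 0],
    [0, 0, 0],
    [0, 0, 0],
  ],
  grip=[0, 0, 0, 0, 0],
)

```text
t: 50.3
eef_pos: [0.5901, -0.0462, 0.0223]
tcp_rot: [0.532, -0.473, 0.466, -0.526]
contact_force: [-15.6, -3.9, 9.4]
gripper_width: 0.0002
```

Request:
jog_arm(
  slide=[
    [0, 0, -1.5],
    [0, 0, -3],
    [0, -3, 0],
    [0, -3, 0],
    [0, -4, 0],
    [0, -4, 0],
    [0, -2, 0],
    [0, 0, 0],
    [0, 0, 0],
    [0, 0, 0],
    [0, 0, 0],
    [0, 0, 0],
    [0, 0, 0],
    [0, 0, 0],
    [0, 0, 0],
    [0, 0, 0],
    [0, 0, 0],
    [0, 0, 0],
    [0, 0, 0],
  ],
  dr=[
    [0, 0, 0],
    [0, 0, 0],
    [0, 0, 0],
    [0, 0, 0],
    [0, 0, 0],
    [0, 0, 0],
    [0, 0, 0],
    [0, -7, 0],
    [0, -7, 0],
    [0, -7, 0],
    [0, -7, 0],
    [0, -7, 0],
    [0, -7, 0],
    [0, -7, 0],
    [0, -7, 0],
    [0, -7, 0],
    [0, -7, 0],
    [0, -3.2, 0],
    [0, 0, 0],
  ],
  grip=[0, 0, 0, 5, 5, 5, 5, 5, 5, 5, 5, 5, 5, 5, 5, 5, 5, 5, 5],
)

```text
t: 52.2
eef_pos: [0.5528, -0.0515, 0.1833]
tcp_rot: [0.704, -0.062, 0.062, -0.704]
contact_force: [-0.6, 0.6, 0.6]
gripper_width: 0.0499
```

```bash
python3 -c "
from fit import *
from plan import *
I=snap('f0')
p=fitall(I,frameF(),(.4352,.3117,np.radians(-10)),z0=.022)
plan((p[0],p[1],.15),np.degrees(p[2]))
cv2.imwrite('pics/f0.png',I['side'][:,:,::-1])
"
```

```text
('side', 'top') [435.2 311.1] -10.34 13.8
('side',) [435.9 310.8] -10.26 6.15
('top',) [434.3 311.7] -9.99 7.13
t 52.30 pos mm [552.8 -51.5 183.3] psi -10.16 tilt 0.01 F [0.1 0.6 1.1] grip mm 49.8 q6 -2
old psi: slide cm x -17.97 y 3.33 z 33.62
new psi: slide cm x -18.07 y 3.33 z 33.56
dr_y total deg 0.18
```

View pics/f0.png

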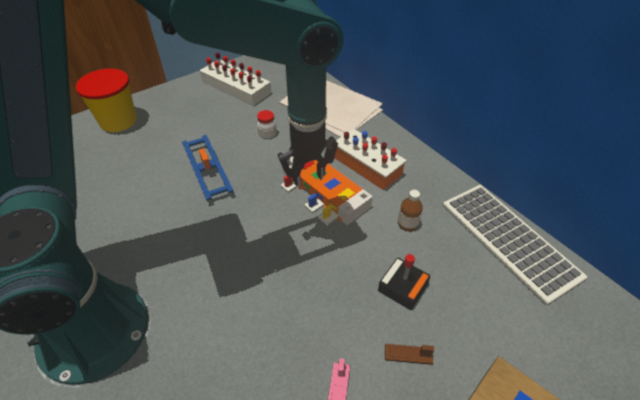

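Request:
jog_arm(
  slide=[
    [-1.8, 0, 3.4],
    [-1.8, 0, 3.4],
    [-1.8, 0, 3.4],
    [-1.8, 0, 3.4],
    [-1.8, 0, 3.4],
    [-1.8, 0, 3.4],
    [-1.8, 0, 3.3],
    [-1.8, 0, 3.3],
    [-1.8, 0, 3.3],
    [-1.8, 0, 3.3],
    [0, 3, 0],
    [0, 0, 0],
    [0, 0, 0],
  ],
  dr=[
    [0, 0, 0],
    [0, 0, 0],
    [0, 0, 0],
    [0, 0, 0],
    [0, 0, 0],
    [0, 0, 0],
    [0, 0, 0],
    [0, 0, 0],
    [0, 0, 0],
    [0, 0, 0],
    [0, 0, 0],
    [0, 0, 0],
    [0, 0, 0],
  ],
  grip=[5, 5, 5, 5, 5, 5, 5, 5, 5, 5, 5, 5, 5],
)

```text
t: 53.6
eef_pos: [0.4337, 0.3102, 0.153]
tcp_rot: [0.705, -0.063, 0.062, -0.704]
contact_force: [-0.4, 0.1, 0.6]
gripper_width: 0.0501
```

```bash
python3 -c "
from fit import *
from plan import *
I=snap('f1'); crop(I['side'],'s_f1',140,70,280,220,5)
plan((.435,.3115,.037),-10.1)"
```

```text
t 53.70 pos mm [435.  310.3 154.1] psi -10.15 tilt 0.04 F [-0.4 -0.1 -0.8] grip mm 50.1 q6 38
old psi: slide cm x -0.02 y 11.71 z 0.11
new psi: slide cm x -0.02 y 11.71 z 0.11
dr_y total deg -0.05
```

View pics/s_f1.png

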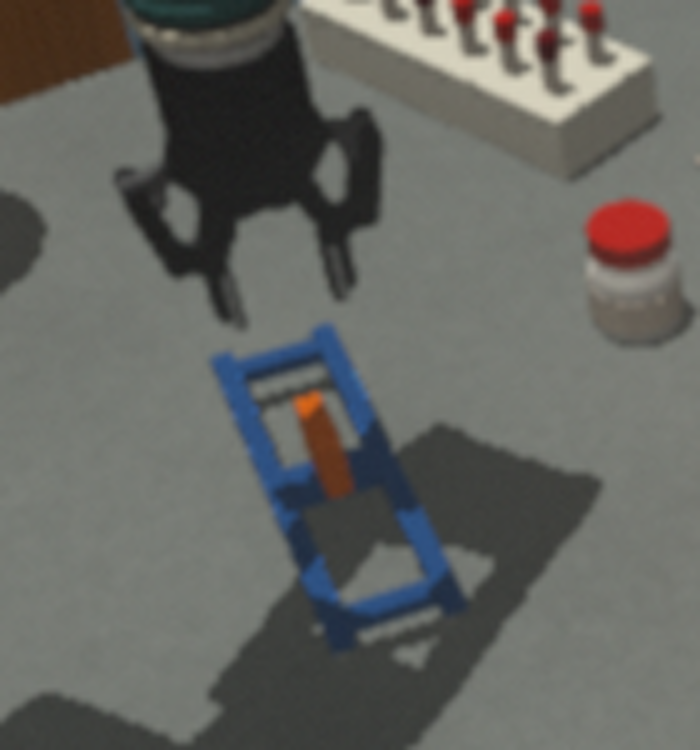

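Descend onto the grip, close with 90 N, lift gently.

Request:
jog_arm(
  slide=[
    [0, 3, 0.1],
    [0, 3, 0],
    [0, 3, 0],
    [0, 1.7, 0],
    [0, 1, 0],
    [0, 0, 0],
    [0, 0, 0],
    [0, 0, 0],
    [0, 0, 0],
    [0, 0, 0],
    [0, 0, 0],
    [0, 0, 0],
  ],
  dr=[
    [0, 0, 0],
    [0, 0, 0],
    [0, 0, 0],
    [0, 0, 0],
    [0, 0, 0],
    [0, 0, 0],
    [0, 0, 0],
    [0, 0, 0],
    [0, 0, 0],
    [0, 0, 0],
    [0, 0, 0],
    [0, 0, 0],
  ],
  grip=[5, 5, 5, 5, 5, 5, 0, 0, 0, 0, 0, 0],
  force=90,
)

```text
t: 54.9
eef_pos: [0.4352, 0.3122, 0.0377]
tcp_rot: [-0.704, 0.061, -0.063, 0.705]
contact_force: [-0.6, -0.7, 6.6]
gripper_width: 0.0149
```

Request:
jog_arm(
  slide=[
    [0, -1, 0],
    [0, -2, 0],
    [0, -3, 0],
    [0, -3, 0],
    [0, -3, 0],
    [0, -2, 0],
    [0, 0, 0],
    [0, 0, 0],
  ],
  dr=[
    [0, 0, 0],
    [0, 0, 0],
    [0, 0, 0],
    [0, 0, 0],
    [0, 0, 0],
    [0, 0, 0],
    [0, 0, 0],
    [0, 0, 0],
  ],
  grip=[0, 0, 0, 0, 0, 0, 0, 0],
)

```text
t: 55.7
eef_pos: [0.4341, 0.3116, 0.1763]
tcp_rot: [0.704, -0.062, 0.062, -0.704]
contact_force: [-0.2, -0.4, -4.9]
gripper_width: 0.0146
```

```bash
python3 -c "
from fit import *
from plan import *
I=snap('f2'); crop(I['side'],'s_f2',100,30,280,220,4)
plan((.675,.0449,.18),6.7)"
```

```text
t 55.80 pos mm [433.2 311.1 174.9] psi -10.06 tilt 0.17 F [-1.   0.2 -4.8] grip mm 15.0 q6 38
old psi: slide cm x 28.46 y -0.51 z -21.98
new psi: slide cm x 20.91 y -0.51 z -29.26
dr_y total deg -16.76
```

View pics/s_f2.png

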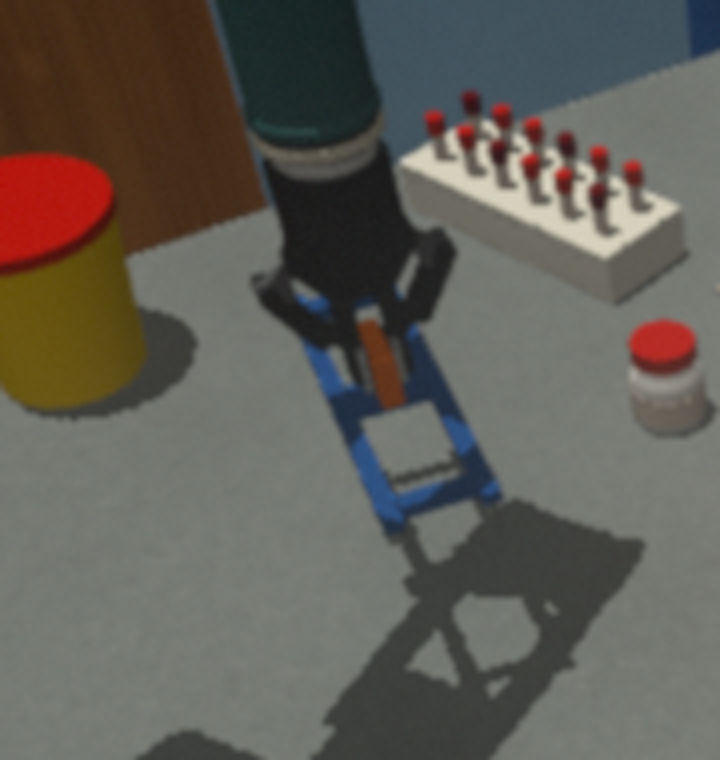

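Request:
jog_arm(
  slide=[
    [0, 0, 0],
    [0, 0, 0],
    [0, 0, 0],
    [0, 0, 0],
    [2.1, 0, -2.9],
    [2.1, 0, -2.9],
    [2.1, 0, -2.9],
    [2.1, 0, -2.9],
    [2.1, 0, -2.9],
    [2.1, 0, -2.9],
    [2.1, 0, -2.9],
    [2.1, 0, -3],
    [2.1, 0, -3],
    [2, 0, -3],
    [0, 0, 0],
    [0, 0, 0],
    [0, 0, 0],
  ],
  dr=[
    [0, -4, 0],
    [0, -4, 0],
    [0, -4, 0],
    [0, -4.8, 0],
    [0, 0, 0],
    [0, 0, 0],
    [0, 0, 0],
    [0, 0, 0],
    [0, 0, 0],
    [0, 0, 0],
    [0, 0, 0],
    [0, 0, 0],
    [0, 0, 0],
    [0, 0, 0],
    [0, 0, 0],
    [0, 0, 0],
    [0, 0, 0],
  ],
  grip=[0, 0, 0, 0, 0, 0, 0, 0, 0, 0, 0, 0, 0, 0, 0, 0, 0],
)

```text
t: 57.5
eef_pos: [0.6747, 0.0459, 0.1746]
tcp_rot: [-0.706, -0.04, 0.043, 0.706]
contact_force: [-0.5, -0.1, -4.0]
gripper_width: 0.0149
```

```bash
python3 -c "
from fit import *
from plan import *
I=snap('f3'); cv2.imwrite('pics/f3.png',I['side'][:,:,::-1])
plan((.675,.0449,.105),6.7)"
```

```text
t 57.60 pos mm [675.1  46.4 175.5] psi 6.80 tilt 0.12 F [ 0.3 -0.1 -4. ] grip mm 14.8 q6 -9
old psi: slide cm x -0.03 y 7.05 z -0.14
new psi: slide cm x -0.03 y 7.05 z -0.14
dr_y total deg 0.10
```

View pics/f3.png

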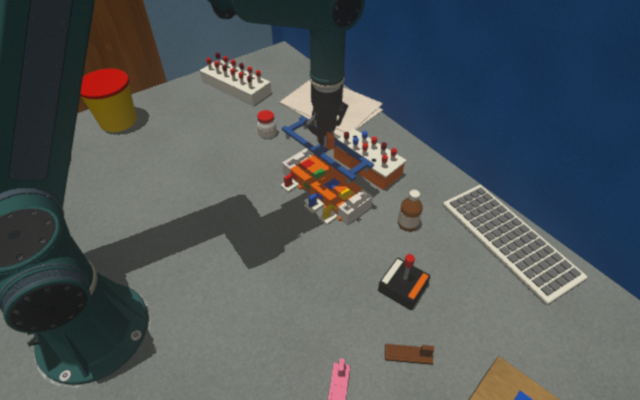

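Request:
jog_arm(
  slide=[
    [0, 2.5, 0],
    [0, 2.5, 0],
    [0, 2.3, -0.1],
    [0, 0, 0],
    [0, 0, 0],
    [0, 0, 0],
  ],
  dr=[
    [0, 0, 0],
    [0, 0, 0],
    [0, 0, 0],
    [0, 0, 0],
    [0, 0, 0],
    [0, 0, 0],
  ],
  grip=[0, 0, 0, 0, 0, 0],
)

```text
t: 58.2
eef_pos: [0.6776, 0.0447, 0.105]
tcp_rot: [0.706, 0.043, -0.041, -0.706]
contact_force: [0.3, -0.1, -4.0]
gripper_width: 0.0145
```

```bash
cat >> fit.py <<'E'
def frameB(): # long bars + end bars only (gripper hides the middle)
    return [f for f in frameF()[:20]]
E
python3 -c "
from fit import *
from plan import *
I=snap('f4'); 
for _ in range(3): p,psi=now()
z0=p[2]-.0157; print(z0)
D=np.radians(6.7)
for z in (z0,):
  for c in(('side','top'),('side',),('top',)):
    q,v=fit(I,frameB(),(p[0],p[1],D),z0=z,cams=c,pad=2); print(c,q,v,deckrel(q))
cv2.imwrite('pics/f4s.png',ov(I['side'],'side',frameB(),fit(I,frameB(),(p[0],p[1],D),z0=z0,cams=('side',),pad=2)[0],(270,110,390,230),6,z0))
cv2.imwrite('pics/f4t.png',ov(I['top'],'top',frameB(),fit(I,frameB(),(p[0],p[1],D),z0=z0,cams=('top',),pad=2)[0],(230,120,350,220),6,z0))
"
```

```text
t 58.30 pos mm [677.8  44.5 105.1] psi 6.75 tilt 0.18 F [-0.   0.5 -4.3] grip mm 14.8 q6 -9
t 58.30 pos mm [677.8  44.5 105.1] psi 6.75 tilt 0.18 F [-0.   0.5 -4.3] grip mm 14.8 q6 -9
t 58.30 pos mm [677.8  44.5 105.1] psi 6.75 tilt 0.18 F [-0.   0.5 -4.3] grip mm 14.8 q6 -9
0.08941322892695827
('side', 'top') [0.67794075 0.04444302 0.12424938] 55.07273075579324 [ 2.86734659 -0.79695546  0.41896533]
('side',) [0.67868965 0.04398469 0.11695067] 32.027497754704385 [ 3.55766411e+00 -1.33952961e+00  7.79801084e-04]
('top',) [0.67655421 0.04763952 0.13428787] 22.937814723241743 [1.86321426 2.53948534 0.99412797]
```

View pics/f4s.png

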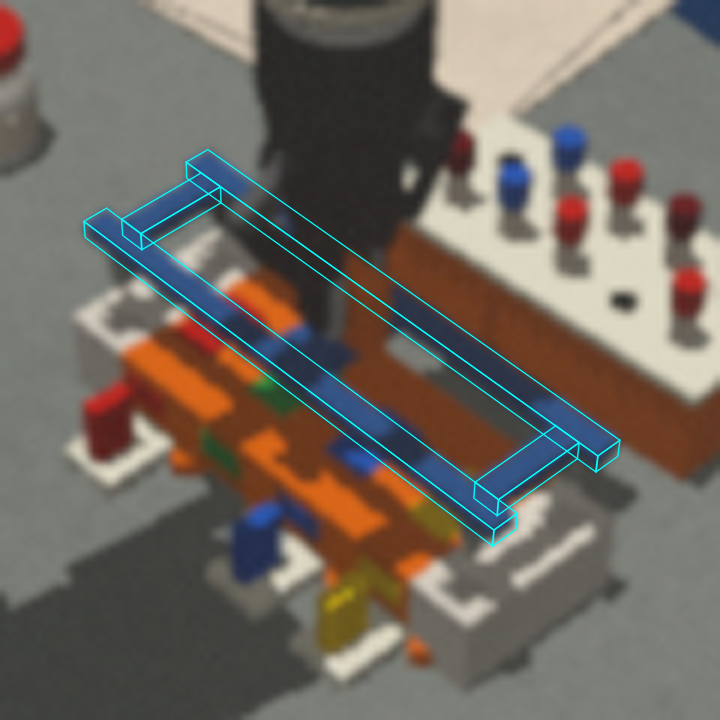

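View pics/f4t.png

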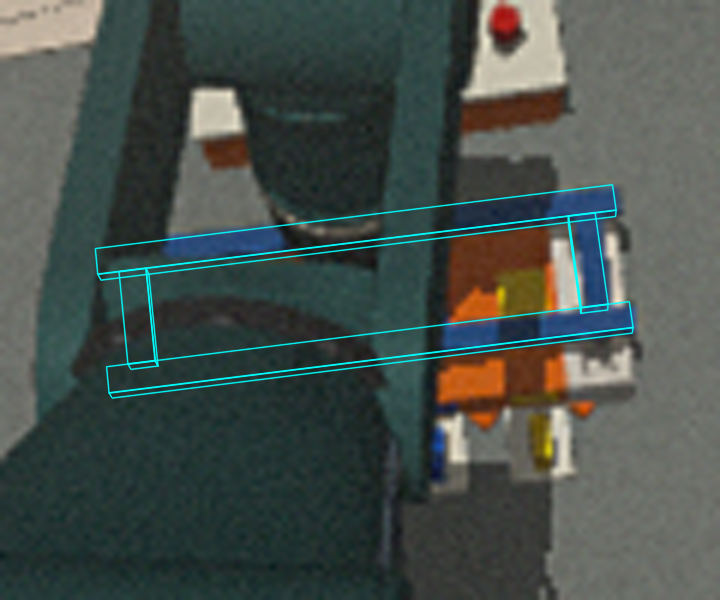

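Request:
jog_arm(
  slide=[
    [-0.28, 0, 0.07],
    [0, 0, 0],
    [0, 0, 0],
    [0, 0, 0],
  ],
  dr=[
    [0, 0, 0],
    [0, 0, 0],
    [0, 0, 0],
    [0, 0, 0],
  ],
  grip=[0, 0, 0, 0],
)

```text
t: 58.7
eef_pos: [0.6737, 0.0446, 0.1035]
tcp_rot: [0.706, 0.042, -0.041, -0.706]
contact_force: [0.6, 0.2, -4.2]
gripper_width: 0.0149
```

```bash
python3 -c "
from fit import *
from plan import *
I=snap('f5'); 
p,psi=now()
z0=p[2]-.0157; D=np.radians(6.7)
for z in (z0-.002,z0,z0+.002):
    q,v=fit(I,frameB(),(p[0],p[1],D),z0=z,cams=('side',),pad=2); print(z,v,deckrel(q))
print(deckrel((p[0],p[1],np.radians(psi))))
"
```

```text
t 58.80 pos mm [673.7  44.6 103.3] psi 6.73 tilt 0.01 F [ 0.3  0.5 -4.8] grip mm 14.9 q6 -9
0.08560183526709098 31.68984345147171 [ 1.52612644  0.5161178  -0.41248274]
0.08760183526709098 31.732821920499276 [-0.12287433 -0.93841179 -0.07780776]
0.08960183526709098 31.86157387843774 [-1.58983407 -2.50162941 -0.32960404]
[-1.3507719  -0.16000392  0.03342213]
```

Request:
jog_arm(
  slide=[
    [0.1, 0.8, 0],
    [0, 0.7, 0],
    [0, 0.4, 0],
    [0, 0.3, 0],
    [0, 0.3, 0],
    [0, 0.3, 0],
    [0, 0, 0],
  ],
  dr=[
    [0, 0, 0],
    [0, 0, 0],
    [0, 0, 0],
    [0, 0, 0],
    [0, 0, 0],
    [0, 0, 0],
    [0, 0, 0],
  ],
  grip=[0, 0, 0, 0, 0, 0, 0],
)

```text
t: 59.5
eef_pos: [0.6744, 0.0447, 0.0748]
tcp_rot: [0.706, 0.041, -0.042, -0.706]
contact_force: [0.2, -0.3, -5.1]
gripper_width: 0.0146
```

Request:
jog_arm(
  slide=[
    [0, 0.4, 0],
    [0, 0.4, 0],
    [0, 0.3, 0],
    [0, 0.2, 0],
    [0, 0.2, 0],
    [0, 0, 0],
  ],
  dr=[
    [0, 0, 0],
    [0, 0, 0],
    [0, 0, 0],
    [0, 0, 0],
    [0, 0, 0],
    [0, 0, 0],
  ],
  grip=[0, 0, 0, 0, 0, 0],
)

```text
t: 60.1
eef_pos: [0.6746, 0.0448, 0.0607]
tcp_rot: [0.706, 0.042, -0.042, -0.706]
contact_force: [-2.5, -0.2, 0.2]
gripper_width: 0.015
```

```bash
python3 -c "
from fit import *
from plan import *
I=snap('f6'); now(); crop(I['side'],'f6',270,110,390,230,6)"
```

```text
t 60.20 pos mm [674.6  44.8  60.8] psi 6.74 tilt 0.01 F [-2.4 -0.7  1.3] grip mm 14.9 q6 -9
```

View pics/f6.png

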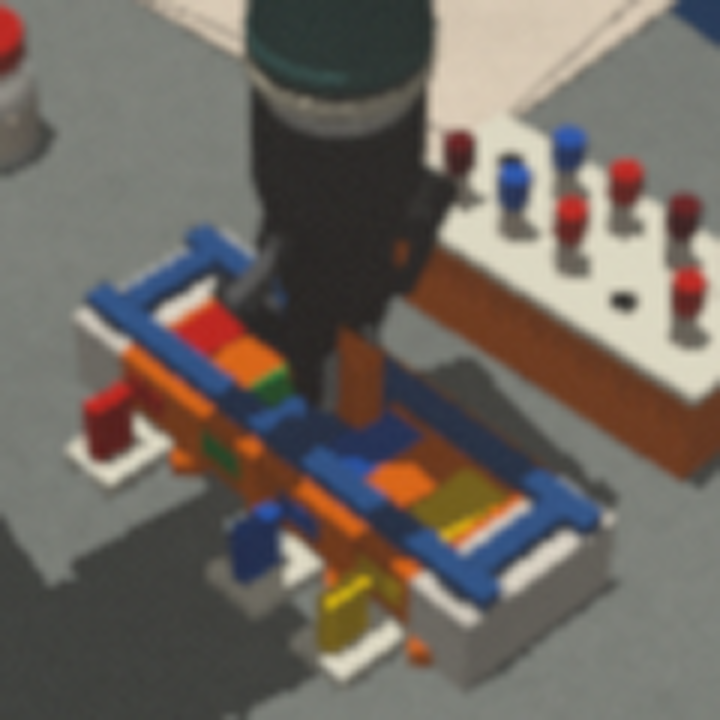

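Request:
jog_arm(
  slide=[
    [0, 0.2, 0],
    [0, 0.2, 0],
    [0, 0, 0],
    [0, -0.4, 0],
    [0, 0, 0],
    [0, 0, 0],
    [0, 0, 0],
    [0, 0, 0],
  ],
  dr=[
    [0, 0, 0],
    [0, 0, 0],
    [0, 0, 0],
    [0, 0, 0],
    [0, 0, 0],
    [0, 0, 0],
    [0, 0, 0],
    [0, 0, 0],
  ],
  grip=[0, 0, 0, 0, 4, 4, 4, 4],
)

```text
t: 61.0
eef_pos: [0.6747, 0.0448, 0.0599]
tcp_rot: [0.706, 0.041, -0.042, -0.706]
contact_force: [-0.3, -0.7, 0.2]
gripper_width: 0.0397
```

Request:
jog_arm(
  slide=[
    [0, -2, 0],
    [0, -3, 0],
    [0, -4, 0],
    [0, -4, 0],
    [0, -2, 0],
    [-3, 0, -2],
    [-3, 0, -3],
    [-2, 0, -3],
    [0, 0, 0],
    [0, 0, 0],
  ],
  dr=[
    [0, 0, 0],
    [0, 0, 0],
    [0, 0, 0],
    [0, 0, 0],
    [0, 0, 0],
    [0, 0, 0],
    [0, 0, 0],
    [0, 0, 0],
    [0, 0, 0],
    [0, 0, 0],
  ],
  grip=[4, 4, 4, 4, 4, 4, 4, 4, 4, 4],
)

```text
t: 62.0
eef_pos: [0.6046, -0.0446, 0.2103]
tcp_rot: [-0.706, -0.041, 0.041, 0.706]
contact_force: [0.7, 0.2, 0.7]
gripper_width: 0.04
```

```bash
python3 -c "
from fit import *
from plan import *
I=snap('g0'); now(); crop(I['side'],'g0',270,110,390,230,6); crop(I['top'],'g0t',230,120,350,220,6)
for z in (.043,.045,.048): 
  p,v=fit(I,frameF(),(.675,.0449,np.radians(6.7)),z0=z,cams=('side',),pad=1); print(z,v,deckrel(p))
"
```

```text
t 62.10 pos mm [605.3 -43.5 210.3] psi 6.74 tilt 0.04 F [-0.4  0.3  0.1] grip mm 39.8 q6 -17
0.043 28.47988740890692 [ 2.69724309  0.39855094 -0.63714165]
0.045 28.506501129873097 [ 0.94362294 -1.59781776 -0.63532846]
0.048 28.88346670522883 [-0.76064638 -2.99252434 -0.85809721]
```

View pics/g0.png

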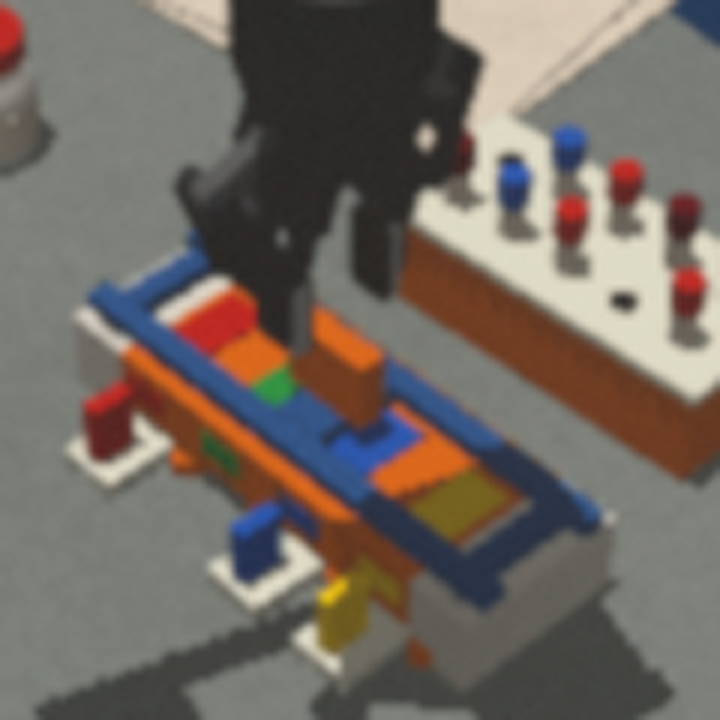

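View pics/g0t.png

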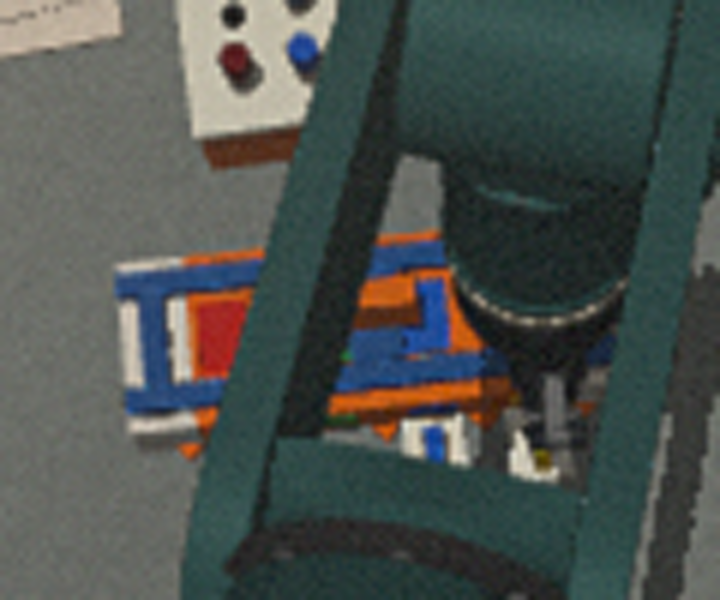

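Request:
jog_arm(
  slide=[
    [0, 0, 0],
    [0, 0, 0],
    [0, 0, 0],
    [0, 0, 0],
    [0, 0, 0],
    [0, 0, 0],
    [0, 0, 0],
    [0, 0, 0],
    [0, 0, 0],
    [0, 0, 0],
    [0, 0, 0],
    [0, 0, 0],
    [0, 0, 0],
  ],
  dr=[
    [0, 7, 0],
    [0, 7, 0],
    [0, 7, 0],
    [0, 7, 0],
    [0, 7, 0],
    [0, 7, 0],
    [0, 7, 0],
    [0, 7, 0],
    [0, 7, 0],
    [0, 7, 0],
    [0, 7, 0],
    [0, 1.3, 0],
    [0, 0, 0],
  ],
  grip=[5, 5, 5, 5, 5, 5, 5, 5, 5, 5, 5, 5, 5],
)

```text
t: 63.4
eef_pos: [0.6051, -0.0432, 0.2101]
tcp_rot: [-0.574, 0.413, -0.412, 0.574]
contact_force: [0.5, -0.3, 0.3]
gripper_width: 0.0499
```

```bash
python3 -c "
from plan import *
plan((.6325,-.3214,.20),-71.6)"
```

```text
t 63.40 pos mm [605.1 -43.2 210.1] psi -71.37 tilt 0.00 F [ 0.5 -0.3  0.3] grip mm 49.9 q6 61
old psi: slide cm x 27.24 y 1.01 z -6.29
new psi: slide cm x 27.27 y 1.01 z -6.18
dr_y total deg 0.23
```

Request:
jog_arm(
  slide=[
    [3.4, 0.1, -0.8],
    [3.4, 0.1, -0.8],
    [3.4, 0.1, -0.8],
    [3.4, 0.1, -0.8],
    [3.4, 0.1, -0.8],
    [3.4, 0.1, -0.8],
    [3.4, 0.2, -0.7],
    [3.4, 0.2, -0.7],
    [0, 0, 0],
    [0, 0, 0],
  ],
  dr=[
    [0, 0.2, 0],
    [0, 0, 0],
    [0, 0, 0],
    [0, 0, 0],
    [0, 0, 0],
    [0, 0, 0],
    [0, 0, 0],
    [0, 0, 0],
    [0, 0, 0],
    [0, 0, 0],
  ],
  grip=[5, 5, 5, 5, 5, 5, 5, 5, 5, 5],
)

```text
t: 64.4
eef_pos: [0.6309, -0.3221, 0.1997]
tcp_rot: [-0.573, 0.415, -0.414, 0.573]
contact_force: [-0.0, 0.0, -0.3]
gripper_width: 0.0501
```

```bash
python3 -c "
from fit import *
from plan import *
I=snap('g1'); crop(I['side'],'g1',270,120,390,230,6); crop(I['top'],'g1t',240,130,360,220,6)
plan((.6325,-.3214,.08),-71.6)
# per-camera fits of frame on deck
for z in (.042,.045,.05): 
 for c in (('side',),('top',),('side','top')):
  p,v=fit(I,frameF(),(.675,.0449,np.radians(6.7)),z0=z,cams=c,pad=1); print(z,c,round(v,2),deckrel(p).round(2))
"
```

```text
t 64.50 pos mm [ 630.9 -320.6  200.1] psi -71.66 tilt 0.06 F [ 0.5 -0.  -0.4] grip mm 49.9 q6 39
old psi: slide cm x 0.12 y 12.01 z 0.13
new psi: slide cm x 0.12 y 12.01 z 0.13
dr_y total deg -0.06
0.042 ('side',) 28.34 [2.96 1.11 0.06]
0.042 ('top',) 25.99 [ 0.04 -0.05  0.09]
0.042 ('side', 'top') 54.76 [ 0.43  0.39 -0.02]
0.045 ('side',) 28.58 [ 0.7  -0.81  0.31]
0.045 ('top',) 25.97 [-0.87 -0.03  0.03]
0.045 ('side', 'top') 54.7 [-0.33 -0.08  0.04]
0.05 ('side',) 28.76 [-2.94 -4.83 -0.03]
0.05 ('top',) 25.39 [-2.51 -0.32 -0.  ]
0.05 ('side', 'top') 54.69 [-2.72 -1.23  0.3 ]
```

View pics/g1.png

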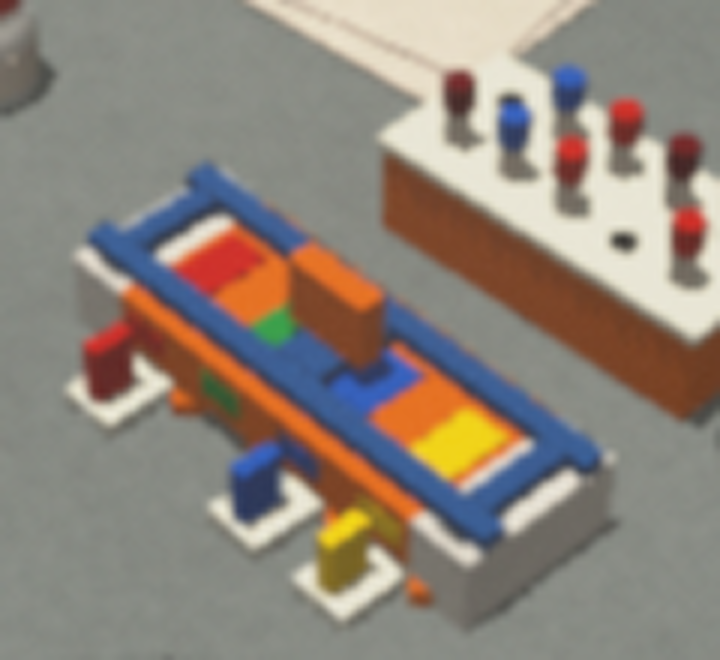

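View pics/g1t.png

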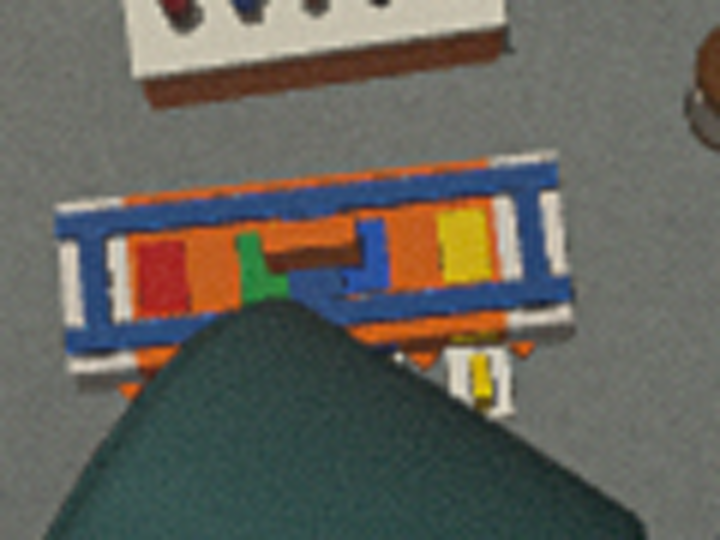

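```bash
python3 -c "
from fit import *
I={'side':np.load('pics/side_g1.npy')}
F=box(-.05,-.012,-.017,.017,0,.010,I_([1,2,2,2,2])) if 0 else None
J=lambda a:dict(zip('tfblr',a))
F=box(-.05,-.012,-.017,.017,0,.010,J([1,2,2,2,2]))+box(-.046,-.022,-.005,.005,.010,.045,J([3,4,5,6,7]))
D=(.675,.0449,np.radians(6.7));c,s=np.cos(D[2]),np.sin(D[2])
for n,y in(('red',.081),('blue',-.027),('yellow',-.081)):
  x=-.0375; p0=(D[0]+c*x-s*y,D[1]+s*x+c*y,D[2])
  p,v=fit(I,F,p0,cams=('side',),pad=2,steps=(.003,.003,.03)); print(n,deckrel(p)-[-37.5,y*1e3,0],v)
"
```

```text
red [ 2.00774177 -1.47474026  1.15732564] 17.490162621760742
blue [ 1.35308458  1.12233835 -0.51332631] 19.451396720454078
yellow [ 0.55606526 -1.57036251  0.30489845] 18.319399837677864
```

Request:
jog_arm(
  slide=[
    [0.1, 2.4, 0.1],
    [0, 2.4, 0],
    [0, 2.4, 0],
    [0, 2.4, 0],
    [0, 2.4, 0],
    [0, 0, 0],
    [0, 0, 0],
  ],
  dr=[
    [0, 0, 0],
    [0, 0, 0],
    [0, 0, 0],
    [0, 0, 0],
    [0, 0, 0],
    [0, 0, 0],
    [0, 0, 0],
  ],
  grip=[5, 5, 5, 5, 5, 5, 5],
)

```text
t: 65.2
eef_pos: [0.6323, -0.3212, 0.0806]
tcp_rot: [-0.573, 0.414, -0.414, 0.573]
contact_force: [0.0, -0.5, 0.4]
gripper_width: 0.0502
```

Request:
jog_arm(
  slide=[
    [1, 0, 0],
    [1, 0, 0],
    [0.8, 0, 0],
    [0.8, 0, 0],
    [0.5, 0, 0],
    [0.5, 0, 0],
    [0.3, 0, 0],
    [0.3, 0, 0],
    [0, 0, 0],
    [0, 0, 0],
    [0, 0, 0],
  ],
  dr=[
    [0, 0, 0],
    [0, 0, 0],
    [0, 0, 0],
    [0, 0, 0],
    [0, 0, 0],
    [0, 0, 0],
    [0, 0, 0],
    [0, 0, 0],
    [0, 0, 0],
    [0, 0, 0],
    [0, 0, 0],
  ],
  grip=[5, 5, 5, 5, 5, 5, 5, 5, 5, 5, 5],
)

```text
t: 66.3
eef_pos: [0.6461, -0.3661, 0.0789]
tcp_rot: [-0.571, 0.418, -0.411, 0.574]
contact_force: [-3.0, 16.3, 2.7]
gripper_width: 0.05
```

```bash
python3 -c "
from fit import *
from plan import *
now(); I=snap('g2'); crop(I['side'],'g2',350,190,470,310,6)"
```

```text
t 66.30 pos mm [ 646.1 -366.1   78.9] psi -71.74 tilt 0.65 F [-3.  16.3  2.7] grip mm 50.0 q6 37
```

View pics/g2.png

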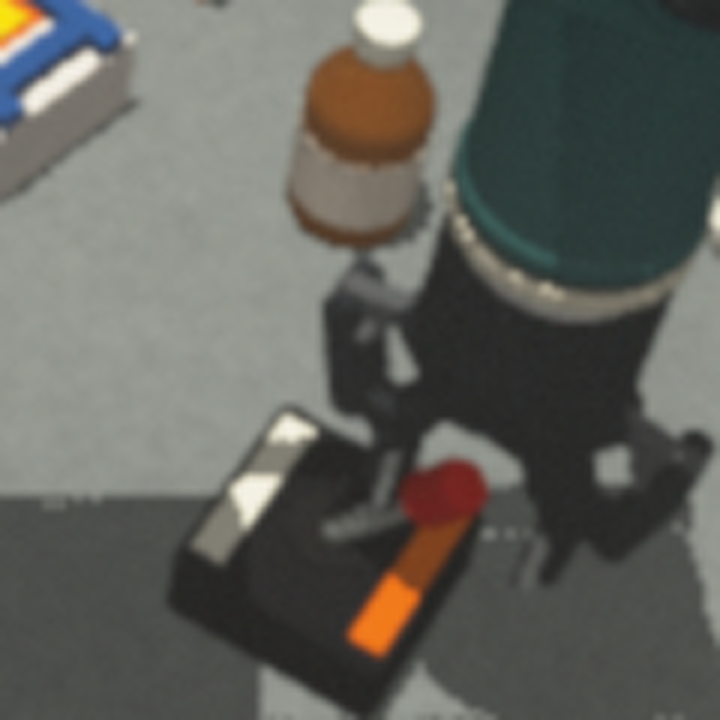

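Against the stop on the orange side (16 N). Hold, return, and lift away.

Request:
jog_arm(
  slide=[
    [0, 0, 0],
    [0, 0, 0],
    [0, 0, 0],
    [0, 0, 0],
    [0, 0, 0],
    [0, 0, 0],
    [0, 0, 0],
    [0, 0, 0],
    [0, 0, 0],
    [0, 0, 0],
    [0, 0, 0],
    [0, 0, 0],
    [-1, 0, 0],
    [-1, 0, 0],
    [-1, 0, 0],
    [-1, 0, 0],
    [-1.2, 0, 0],
    [0, 0, 0],
    [0, 0, 0],
  ],
  dr=[
    [0, 0, 0],
    [0, 0, 0],
    [0, 0, 0],
    [0, 0, 0],
    [0, 0, 0],
    [0, 0, 0],
    [0, 0, 0],
    [0, 0, 0],
    [0, 0, 0],
    [0, 0, 0],
    [0, 0, 0],
    [0, 0, 0],
    [0, 0, 0],
    [0, 0, 0],
    [0, 0, 0],
    [0, 0, 0],
    [0, 0, 0],
    [0, 0, 0],
    [0, 0, 0],
  ],
  grip=[5, 5, 5, 5, 5, 5, 5, 5, 5, 5, 5, 5, 5, 5, 5, 5, 5, 5, 5],
)

```text
t: 68.3
eef_pos: [0.6323, -0.3224, 0.0805]
tcp_rot: [0.573, -0.414, 0.415, -0.573]
contact_force: [-0.5, -0.1, 0.8]
gripper_width: 0.0499
```

Request:
jog_arm(
  slide=[
    [0, -2.5, 0],
    [0, -2.5, 0],
    [0, -3, 0],
    [0, -4, 0],
    [0, 0, -3],
    [0, 0, -4],
    [0, 0, -4],
    [0, 0, 0],
    [0, 0, 0],
  ],
  dr=[
    [0, 0, 0],
    [0, 0, 0],
    [0, 0, 0],
    [0, 0, 0],
    [0, 0, 0],
    [0, 0, 0],
    [0, 0, 0],
    [0, 0, 0],
    [0, 0, 0],
  ],
  grip=[5, 5, 5, 5, 5, 5, 5, 5, 5],
)

```text
t: 69.2
eef_pos: [0.5274, -0.3579, 0.2008]
tcp_rot: [0.572, -0.415, 0.415, -0.572]
contact_force: [-0.1, 0.7, 0.1]
gripper_width: 0.0501
```

```bash
python3 -c "
from fit import *
from plan import *
now(); I=snap('g3'); cv2.imwrite('pics/g3.png',I['side'][:,:,::-1]); crop(I['side'],'g3c',270,130,460,310,4)"
```

```text
t 69.20 pos mm [ 527.4 -357.9  200.8] psi -71.88 tilt 0.07 F [-0.1  0.7  0.1] grip mm 50.1 q6 32
```

View pics/g3c.png

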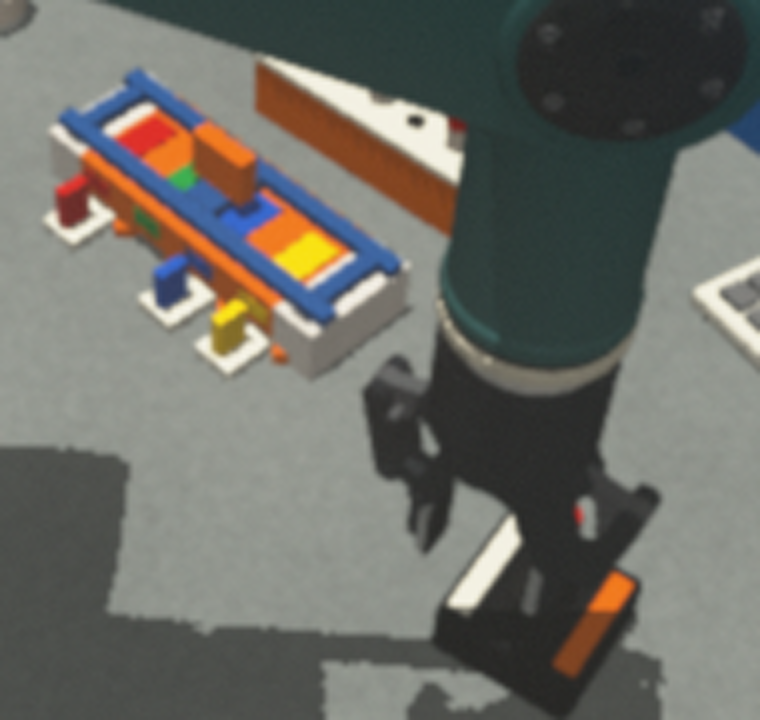

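View pics/g3.png

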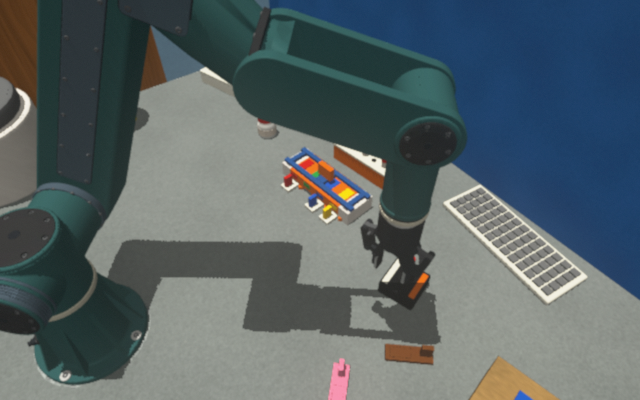

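```bash
python3 -c "
from h import *
for k in('side_a','top_a','side_y0','top_g3'):
  im=np.load(f'pics/{k}.npy').astype(int); r,g,b=im[...,0],im[...,1],im[...,2]
  m=((g>r+35)&(g>b+25)).astype('uint8'); n,_,st,c=cv2.connectedComponentsWithStats(m); print(k,[(c[i].round().tolist(),int(st[i,4])) for i in range(1,n) if st[i,4]>4])
hand_in()"
```

```text
side_a [([319.0, 173.0], 67)]
top_a [([283.0, 174.0], 81)]
side_y0 [([319.0, 173.0], 69)]
top_g3 [([283.0, 175.0], 57)]
the job is handed in; nothing more can be done
```

The job is done and handed in at about 69 s of robot time; the hand-in gave no verdict.

1. **Release:** I tilted the lever to its white side against the stop (about 17 N), held it for well over a second, and it sprang back upright.
2. **Cards:** The red, blue and yellow cards are home in their own slots. I pushed each one from behind afterwards. Each met a hard stop with its fin within about 0.5 mm of where it should be.
3. **Green card:** There is none on the bench. The only green found in the pictures was the deck's own tile.
4. **Frame:** It went into the sockets without snagging and its weight came off the gripper. In both cameras its position matches the deck's to about 1 mm, with the bars flush on the top face.
5. **Run:** I tilted the lever to its orange side against the stop (about 16 N) and held it for well over a second. The arm then went back to centre and measured no force.

**Last checks:**
- The last side picture shows the three cards and the frame in place, with the pink and brown look-alikes untouched.
- The gripper, standing clear, mostly hides the knob in that picture, so I could not see directly that the lever is upright at the end.
- A rough picture fit of the seated cards was off by up to 2 mm from home, so I relied on the stop contacts, which agreed.

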